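# Feed a rack of slides into the scanner's in-feed chute

## Task

First nudge the stiff escapement stop down its slide beside the scanner's in-feed chute until its index line meets the long mark on the scale, without going past the mark. Then lift the loaded slide rack by its handle, set it lengthwise in the chute without dropping it, and push it down under the clear guard until it bears firmly against the stop, but not so hard that the stop shifts off its mark; leave the other things on the bench where they are.

Things in the scene. Friction and masses are not known exactly. Their poses are not given: they have to be found in the camera images.
- chute: Fixed slide-scanner unit: sloped aluminium in-feed chute on a grey stand, a low bay (100 high) at its lower end, the ivory scanner housing (200 high) left of the bay. Stands anywhere, turned about the vertical. Origin on the bench below the middle of the chute; x level along the chute towards the bay (downhill), y left, z up. The chute slopes down along x at 20 degrees.
- chute_floor (a point): Point on the chute floor's centre line, 100 mm above the bench. From here along the slope the floor runs 180 mm uphill (mouth) and 200 mm downhill (bay). Channel 90 mm wide inside, walls 22 mm high; above them lips flare outwards to 32 mm high: left wall from 180 to 30 mm uphill, right wall from 180 to 125 mm uphill.
- guard_edge (a point): Middle of the clear guard's front edge, 78 mm above the chute floor (square to it), 17 mm uphill of chute_floor. The guard, 118 mm wide, covers the chute from here to the bay. With the stop on its mark the seated rack's uphill end is about 41 mm inside this edge: a tool tilted about 25 to 45 degrees, tips leading downhill, reaches it; an upright one does not.
- mark (a point): Middle of the long raised dark line, with a diamond at its outer end, on the white scale plate to the right of the chute: the mark for the stop.
- stop_index (a point): The stop slide's index line, on a small foot to the right of its thumb block. It is on the mark when level with it along the slope.
- stop_slide (a joint): Travel of the escapement stop along its rail, m: 0 at the uphill end, growing downhill to 0.085; at 0.060 its index is on the mark. Starts 30 to 55 mm uphill of the mark. Only friction holds it: about 9 N along the slope moves it, from the thumb block or from the rack, and it stays where it is left.
- thumb_face (a point): Centre of the uphill face of the steel thumb block that pushes the stop slide: 28 mm wide, 14 mm thick, from 3 to 45 mm above the chute floor's level, 64 mm right of the chute's centre line. This point is 28 mm above floor level; x points down the slope, y left, z square to the floor. The stop's carriage lies downhill of it.
- stop_face (a point): Foot of the rubber uphill face of the stop plate, on the chute's centre line at floor level; x points down the slope, y left, z square to the floor. The plate, 76 mm wide, hangs in the channel from an arm over the right wall, 4 to 42 mm above the floor.
- rack: Loose grey rack full of glass slides, 0.3 to 0.5 kg: 96 long (x), 84 wide (y), end plates 34 high. Handle bar lengthwise over the middle: 12 wide, 12 high, 50 to 62 mm above the underside, open beneath down to the slides at 29 mm. Origin: centre of underside. Either end may lead. Starts on the bench left of the chute. Stays put on the slope; 0.5 to 2 N pushes it down.
- slide_carton: Bystander: cardboard carton 80 x 82 x 32.
- tally: Bystander: steel hand tally counter, 50 across, 40 high.
- oil_bottle: Bystander: small amber bottle, 38 across, 82 high.
- slide_box: Bystander: closed plastic slide box 179 x 89 x 35.
- stain_dish: Bystander: open glass staining dish 105 x 90 x 60.
- reagent: Bystander: amber reagent bottle, 64 across, 150 high.
- slide_folder: Bystander: flat cardboard slide folder 78 x 200 x 12.
Not all that is in view belongs to the job. What is shaped like the rack but red or yellow is not meant.

How it is judged:
By the outcome, as a careful person would: the job done as asked, in the order asked, and still so for the second after the job is handed in, with the robot touching nothing.
It also fails if it takes over 72 s, if anything falls off the work surface, if the arm or the gripper's body presses on something with over 40 N, if the wrist force passes 120 N, or if a joint passes its speed limit or range.

## Robot

A 6-joint arm with a two-finger parallel gripper is mounted at the origin on the work surface. World frame = base frame: x ahead of the robot, y to its left, z up, the work surface at z = 0. Lengths are in mm, angles in rad, forces in N, time in s.
With the tool pointing down it reaches from about 325 to 775 mm from the base axis. Payload 9.3 kg.
Tool frame: the origin (TCP) lies on the centre line of the jaws, within the pads' length; the fingertips stand 19 mm ahead of it and the grasp point (between the pads) is the TCP (r.tips_ahead is the z of the fingertips in the tool frame, in mm); z points along the fingers, y is the line along which they close (so a half turn about z gives the same grasp; the last joint's range is limited). The gripper opens to 85 mm and grips with 20 to 120 N. Pads are 22 mm wide; open, the fingers measure 114 mm over their backs; the gripper's body (76 mm by 85 mm) begins 54 mm behind the grasp point. The pads swing forward as they close: fully open they stand 13 mm farther back than shut.
Start: joints at [-1.446, 0.259, 0.021, 1.334, 0, 1.418], TCP at [150.826, -528.912, 229.479] pointing down, gripper open.
Joint ranges: [-3.04, 3.04], [-0.91, 1.82], [-1.04, 1.36], [-1.92, 1.95], [-1.52, 1.45], [-3.14, 3.14]. Speed limits (rad/s): [2.22, 2.22, 2.79, 3.14, 3.14, 3.14].

## Interface

Orientations are given as a unit quaternion [w, x, y, z].
In Python, from plant import r, optics, ticket gives the robot as it stands.
- The arm moves only by the tool carry_out, never from a script. Its argument "targets" is a list that holds one entry, the list of rows, each a list of 7 numbers: the shift along the tool's x, y, z in mm, then the turn, a rotation vector about the tool's x, y, z in degrees, then the finger opening in mm, from 0 to 85.4. A call has 1 to 5 rows; each row shifts and turns the commanded pose from where the row before left it, along the tool's axes as they then stand; what a row does not reach is not made up. A row lasts 1/10 s, in which the tool goes at most 50 mm and 8.59 degrees, less where a joint would pass 70% of its speed; a pose out of reach is approached as far as the arm can. A call is refused whole if a number of a shift passes 50 or a number of a turn 8.59, either way. A call with a gripper value outside its range is refused whole. The fingers move at their own pace and stop on an object; "newtons" is the grip in N (left out, the last holds). Time passes only in rows, so rows that do not move let the fingers close. It gives the time, the measured TCP pose, the force, the opening and the grip force at its end, in the units of the state.
- r.read_state(): the state, without advancing time (a new reading comes with each control period).
- optics.read_camera(name): name is "scene" or "top" or "wrist"; returns a dict with "img" (400x640x3 uint8, red, green, blue), "range_z" (400x640 float32, mm along the optical axis (not along the pixel's ray), 0 where there is no reading), "fx", "fy", "cx", "cy" (pixels), "T" (4x4, takes a point from camera to world coordinates); the wrist camera has in their place "mount" (4x4, takes a point from camera to tool coordinates, whose origin is the TCP and whose axes are the flange's). Camera axes: x right, y down, z forward; pixel columns grow to the right and rows downward; lengths in mm; the calibration is good to about 2 mm. The wrist camera is an equidistant fisheye: a pixel r from the principal point sees the ray r / f radians off the axis. A picture is of the moment at which its call begins: read the wrist's pose just before it.
- ticket.sign_off(): hands the job in; it is judged then, once.
The state is a dict: "time": time; "joint_pos": joint angles; "dq": joint speeds; "effort": joint torques, N m; "eef_pos": TCP position; "tcp_rot": TCP orientation; "force": force on the tool from outside, world axes, zero at the start; "wrist_torque": the same for the moment, N m; "opening": finger opening in mm; "grip_force": force on a finger pad.
Only numpy, scipy, OpenCV 4.12 (cv2) and the standard library are available. Lean on these libraries where they do the work, as an engineer would, in place of code of your own. Each camera call takes 0.05 s, during which the arm holds its last target. There are 200 camera calls.

## Working session

There is one attempt and no reset: what is moved stays moved. The work goes in short steps, Python scripts to look and compute and a tool call to move; the robot and the scene stay as the last step left them, time stands still between calls to the robot, and variables do not carry over. Pictures are saved under pics/ and viewed, at most 10 in all, crops included, and the job is handed in when it is done.

Besides the shell and the picture viewer there is one more tool, called as name([rows], argument=value, ...), one row to a line, values as JSON. carry_out: Moves the arm, as the interface text tells. Its arguments: {"type":"object","properties":{"targets":{"type":"array","items":{"type":"array","items":{"type":"array","items":{"type":"number"}}}},"newtons":{"type":"number"}},"required":["targets"]}

```bash
ls; mkdir -p pics; cat > h.py <<'E'
import numpy as np, cv2
from plant import r, optics, ticket
from scipy.spatial.transform import Rotation as R
def cloud(c):
    h,w=c["range_z"].shape; u,v=np.meshgrid(np.arange(w),np.arange(h)); z=c["range_z"]
    P=np.stack([(u-c["cx"])/c["fx"]*z,(v-c["cy"])/c["fy"]*z,z],-1)
    return P@c["T"][:3,:3].T+c["T"][:3,3]
def save(n,img): cv2.imwrite("pics/"+n,cv2.cvtColor(img,cv2.COLOR_RGB2BGR))
E
python3 - <<'E'
from h import *
print(r.read_state())
for n in("scene","top"):
    c=optics.read_camera(n); save(n+".png",c["img"]); np.savez(n,**c)
    print(n,c["fx"],c["cx"],c["cy"],c["T"])
E
```

```text
pics
{'time': 0.0, 'joint_pos': array([-1.44559867e+00,  2.59196435e-01,  2.07545838e-02,  1.33369861e+00,
        1.46179218e-05,  1.41819576e+00]), 'dq': array([ 4.95428113e-04,  1.29025885e-03, -2.31514316e-06, -1.86152984e-03,
        1.92512742e-04,  3.39710734e-04]), 'effort': array([ 4.99882408e-04, -5.55639839e+01,  3.44529104e+01,  1.35036503e-02,
       -2.55888317e-04, -5.64259167e-06]), 'eef_pos': array([ 150.79489794, -528.62853098,  228.86104036]), 'tcp_rot': array([-6.71904072e-04,  9.90368794e-01,  1.38452878e-01,  1.65162838e-05]), 'force': array([ 0.34131035,  0.28877893, -0.4731712 ]), 'wrist_torque': array([ 0.03628178, -0.02214554, -0.0242245 ]), 'grip_force': 0.0, 'opening': 85.3321916199525}
scene 373.8985384921967 319.9286569117975 197.79924609742895 [[ 8.65010821e-01  3.61827505e-01 -3.47616363e-01  8.91417809e+02]
 [ 5.01696908e-01 -6.13334213e-01  6.10017504e-01 -6.37378029e+02]
 [ 7.51610354e-03 -7.02069797e-01 -7.12068472e-01  9.41766043e+02]
 [ 0.00000000e+00  0.00000000e+00  0.00000000e+00  1.00000000e+00]]
top 484.42353527982283 315.13594088710494 201.12719231683573 [[ 7.82477994e-02 -9.76848940e-01  1.99106581e-01  1.61697970e+02]
 [-9.96925743e-01 -7.74806379e-02  1.16538919e-02  6.20873158e+01]
 [ 4.04281296e-03 -1.99406368e-01 -9.79908545e-01  1.71206649e+03]
 [ 0.00000000e+00  0.00000000e+00  0.00000000e+00  1.00000000e+00]]
```

View pics/scene.png

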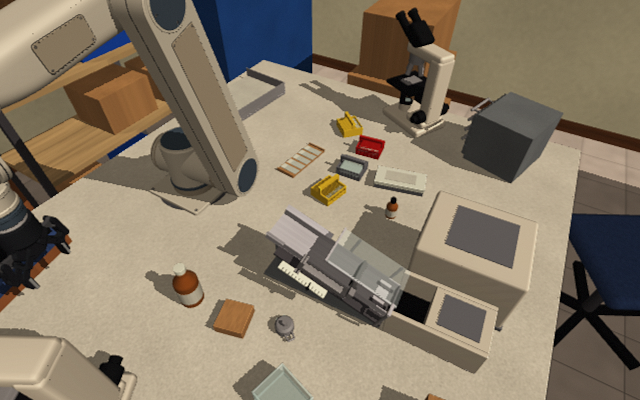

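View pics/top.png

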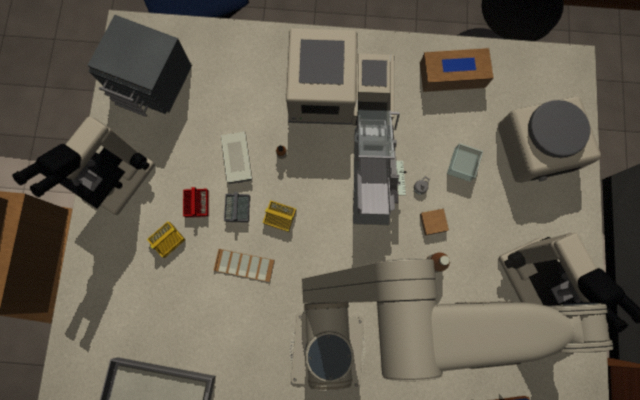

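The scene view shows the chute at about (340,265), the scale at (300,280), and the grey rack at (352,165) between the red and yellow decoys. In the top view the chute runs from (375,210) uphill to (377,120), with the rack at (237,208) and the scale at (401,178).

```bash
python3 - <<'E'
from h import *
c=dict(np.load("top.npz")); P=cloud(c)
s=dict(np.load("scene.npz")); Q=cloud(s)
a=cv2.resize(c["img"][100:225,335:425],None,fx=4.4,fy=4.4,interpolation=cv2.INTER_CUBIC)
b=cv2.resize(s["img"][195:335,240:420],None,fx=2.2*1.0,fy=2.2,interpolation=cv2.INTER_CUBIC)
im=np.zeros((560,800,3),np.uint8); im[:a.shape[0],:a.shape[1]]=a; im[:b.shape[0],400:400+b.shape[1]]=b[:,:400]; save("crop.png",im)
for v in (205,195,185,175,165): print(v,[tuple(np.round(P[v,u]).astype(int)) for u in (362,368,375,382,388,394)])
# rack
M=P[180:235,210:260]; m=(M[...,2]>15)
m&=(c["img"][180:235,210:260].max(-1).astype(int)-c["img"][180:235,210:260].min(-1)<45)
m=m.astype(np.uint8); n,l,st,ce=cv2.connectedComponentsWithStats(m); k=1+st[1:,4].argmax()
p=M[l==k]; print(st[k],p.min(0),p.max(0)); print(cv2.minAreaRect(p[:,:2].astype(np.float32)))
h=p[p[:,2]>52]; print("handle",len(h),cv2.minAreaRect(h[:,:2].astype(np.float32)),h[:,2].max())
E
```

```text
205 [(np.int64(478), np.int64(-74), np.int64(152)), (np.int64(479), np.int64(-93), np.int64(154)), (np.int64(481), np.int64(-116), np.int64(155)), (np.int64(482), np.int64(-138), np.int64(159)), (np.int64(484), np.int64(-159), np.int64(153)), (np.int64(480), np.int64(-174), np.int64(183))]
195 [(np.int64(514), np.int64(-73), np.int64(141)), (np.int64(517), np.int64(-93), np.int64(132)), (np.int64(519), np.int64(-117), np.int64(132)), (np.int64(520), np.int64(-139), np.int64(137)), (np.int64(523), np.int64(-160), np.int64(133)), (np.int64(523), np.int64(-179), np.int64(137))]
185 [(np.int64(552), np.int64(-72), np.int64(126)), (np.int64(553), np.int64(-92), np.int64(128)), (np.int64(555), np.int64(-116), np.int64(126)), (np.int64(559), np.int64(-140), np.int64(118)), (np.int64(556), np.int64(-158), np.int64(138)), (np.int64(162), np.int64(62), np.int64(1712))]
175 [(np.int64(590), np.int64(-71), np.int64(111)), (np.int64(592), np.int64(-91), np.int64(112)), (np.int64(594), np.int64(-115), np.int64(110)), (np.int64(597), np.int64(-140), np.int64(106)), (np.int64(590), np.int64(-156), np.int64(136)), (np.int64(586), np.int64(-173), np.int64(160))]
165 [(np.int64(632), np.int64(-71), np.int64(89)), (np.int64(631), np.int64(-91), np.int64(97)), (np.int64(633), np.int64(-115), np.int64(96)), (np.int64(636), np.int64(-140), np.int64(93)), (np.int64(630), np.int64(-157), np.int64(120)), (np.int64(632), np.int64(-177), np.int64(120))]
[ 14  13  26  29 636] [161.69796983  62.08731579  15.02392969] [ 509.81761913  401.98252917 1712.06648868]
((316.16510009765625, 251.49246215820312), (473.7300109863281, 120.48861694335938), 36.53139114379883)
handle 107 ((314.882080078125, 234.40989685058594), (456.4788818359375, 65.33580017089844), 40.21947479248047) 1712.0664886759953
```

View pics/crop.png

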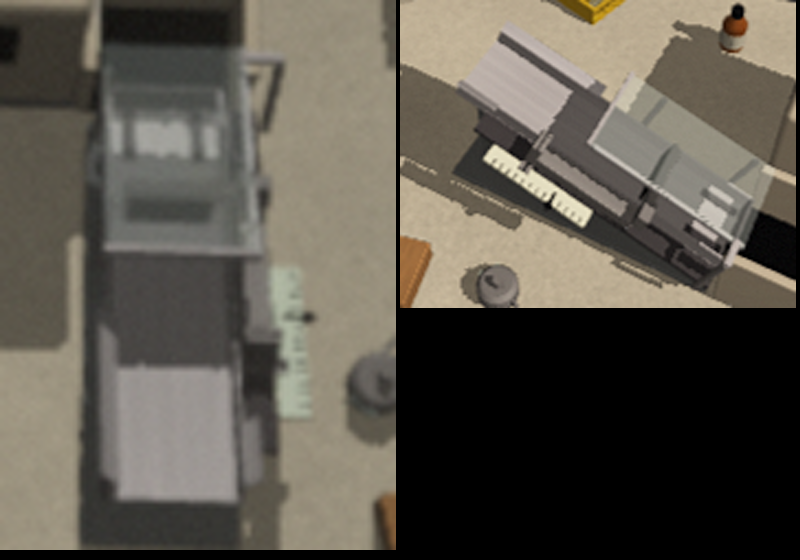

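Crop: the diamond of the mark is at top px (405,172), the stop's index foot is near (399,183), and the guard's front edge is at (375,156). The chute centre line is u≈375. The stop is uphill of the mark, as expected.

```bash
cat >> h.py <<'E'
def ray(c,u,v):
    d=c["T"][:3,:3]@np.array([(u-c["cx"])/c["fx"],(v-c["cy"])/c["fy"],1.]); return c["T"][:3,3],d
def onz(c,u,v,z):
    o,d=ray(c,u,v); return o+d*(z-o[2])/d[2]
def pose():
    s=r.read_state(); q=s["tcp_rot"]; T=np.eye(4); T[:3,:3]=R.from_quat(np.r_[q[1:],q[0]]).as_matrix(); T[:3,3]=s["eef_pos"]; return T
def rel(p,Rt,T=None):
    T=pose() if T is None else T
    print("shift in tool axes",np.round(T[:3,:3].T@(np.array(p)-T[:3,3]),1),"turn deg",np.round(np.degrees(R.from_matrix(T[:3,:3].T@Rt).as_rotvec()),1))
def down(yaw,tilt=0):  # tool x along yaw, z down, tips leading along +x by tilt
    return (R.from_euler('z',yaw,degrees=True)*R.from_euler('y',-tilt,degrees=True)).as_matrix()@np.diag([1,-1,-1.])
E
python3 - <<'E'
from h import *
c=dict(np.load("top.npz")); P=cloud(c); img=c["img"].astype(int); z=c["range_z"]
sl=(slice(188,230),slice(218,256)); M=P[sl]; ok=(z[sl]>0)&(M[...,2]>15)&(M[...,2]<90)
i=img[sl]; g=ok&((i.max(-1)-i.min(-1))<40)
p=M[g]; print(len(p),np.round(cv2.minAreaRect(p[:,:2].astype(np.float32))[0]),cv2.minAreaRect(p[:,:2].astype(np.float32)))
h=p[p[:,2]>48]; print(len(h),cv2.minAreaRect(h[:,:2].astype(np.float32)),h.mean(0))
e=p[p[:,2]<40]; print(cv2.minAreaRect(e[:,:2].astype(np.float32)))
print("guard",onz(c,374.8,156.4,179),"mark@100",onz(c,405,172,100),"idx",onz(c,399.3,183,110))
w=optics.read_camera("wrist"); print(w["mount"],w["fx"],w["cx"],w["cy"])
rel([480,-200,300],down(0))
E
```

```text
634 [458. 370.] ((457.5018310546875, 370.053955078125), (98.33659362792969, 111.36827087402344), 4.224486827850342)
107 ((459.0448303222656, 356.7403564453125), (93.80501556396484, 13.77361011505127), 3.039724111557007) [458.29732574 356.51212353  60.65755895]
((457.9429626464844, 370.3035583496094), (97.97984313964844, 111.36184692382812), 3.5389702320098877)
guard [ 638.58758653 -103.7881985   179.        ] mark@100 [ 615.66073801 -218.97385879  100.        ] idx [ 572.63263956 -199.47647518  110.        ]
[[ 6.07355527e-04 -9.52436679e-01 -3.04735957e-01  7.85814157e+01]
 [ 9.99999713e-01  7.16509416e-04 -2.46359165e-04  1.67704682e-01]
 [ 4.52987688e-04 -3.04735720e-01  9.52436841e-01 -1.45003400e+02]
 [ 0.00000000e+00  0.00000000e+00  0.00000000e+00  1.00000000e+00]] 309.70691628693146 320.4261615366707 203.64805106505275
shift in tool axes [ 406.7 -225.8  -70.7] turn deg [-0.1 -0.  15.9]
```

carry_out([
  [[40,-24,-20,0,0,0,0],[40,-24,-20,0,0,0,0],[40,-24,-20,0,0,0,0],[40,-24,-20,0,0,0,0],[40,-24,-10,0,0,0,0]],
])

```text
time: 0.65
eef_pos: [309.3, -359.5, 319.8]
tcp_rot: [0.001, 0.99, 0.138, 0.0]
force: [0.8, -1.3, -0.3]
opening: 12.4
grip_force: 0.0
```

carry_out([
  [[40,-24,0,0,0,0,0],[40,-24,0,0,0,0,0],[40,-24,0,0,0,0,0],[40,-24,0,0,0,0,0],[40,-24,0,0,0,0,0]],
])

```text
time: 1.15
eef_pos: [468.7, -188.7, 318.3]
tcp_rot: [0.0, 0.99, 0.138, -0.0]
force: [0.4, -0.1, -0.6]
opening: 0.3
grip_force: 0.0
```

carry_out([
  [[0,0,0,0,0,-8.5,0],[0,0,0,0,0,-8.5,0],[0,0,0,0,0,-8.5,0],[0,0,0,0,0,-8.5,0],[0,0,0,0,0,-8.5,0]],
])

```text
time: 1.65
eef_pos: [467.7, -190.3, 318.0]
tcp_rot: [-0.0, 0.871, 0.491, -0.0]
force: [-0.4, 0.2, -0.3]
opening: -0.4
grip_force: 0.0
```

carry_out([
  [[0,0,0,0,0,-8.5,0],[0,0,0,0,0,-8.5,0],[0,0,0,0,0,-8.5,0],[0,0,0,0,0,-8.5,0],[0,0,0,0,0,-8.5,0]],
])

```text
time: 2.15
eef_pos: [467.7, -190.4, 318.0]
tcp_rot: [-0.0, 0.634, 0.773, -0.0]
force: [-1.0, -0.4, -0.4]
opening: 0.5
grip_force: 0.0
```

carry_out([
  [[0,0,0,0,0,-8.5,0],[0,0,0,0,0,-8.5,0],[0,0,0,0,0,-8.5,0],[0,0,0,0,0,-8.5,0],[0,0,0,0,0,-8.5,0]],
])

```text
time: 2.65
eef_pos: [467.7, -190.4, 318.1]
tcp_rot: [-0.0, 0.311, 0.95, 0.0]
force: [0.2, -0.4, 0.1]
opening: 0.1
grip_force: 0.0
```

carry_out([
  [[0,0,0,0,0,-8.5,0],[0,0,0,0,0,-8.5,0],[0,0,0,0,0,-8.5,0],[0,0,0,0,0,-8.5,0],[0,0,0,0,0,0,0]],
])

```text
time: 3.15
eef_pos: [467.7, -190.4, 318.1]
tcp_rot: [-0.0, 0.021, 1.0, 0.0]
force: [0.9, 0.6, 1.0]
opening: 0.2
grip_force: 0.0
```

```bash
cat >> h.py <<'E'
def wdir(w,u,v):
    x=np.asarray(u)-w["cx"]; y=np.asarray(v)-w["cy"]; rr=np.hypot(x,y)+1e-9; th=rr/w["fx"]
    return np.stack([np.sin(th)*x/rr,np.sin(th)*y/rr,np.cos(th)],-1)
def wshot(name=None):
    T=pose(); w=optics.read_camera("wrist"); w["W"]=T@w["mount"]
    if name: np.savez(name,**w); save(name+".png",w["img"])
    return w
def wcloud(w):
    u,v=np.meshgrid(np.arange(640),np.arange(400)); d=wdir(w,u,v); d=d/d[...,2:]*w["range_z"][...,None]
    return d@w["W"][:3,:3].T+w["W"][:3,3]
def wray(w,u,v): return w["W"][:3,3], wdir(w,u,v)@w["W"][:3,:3].T
def wplane(w,u,v,p0,n):
    o,d=wray(w,u,v); n=np.asarray(n); return o+d*(((np.asarray(p0)-o)@n)/(d@n))[...,None]
def proj(w,p):
    q=np.linalg.inv(w["W"])@np.r_[p,1]; th=np.arctan2(np.hypot(q[0],q[1]),q[2]); k=w["fx"]*th/np.hypot(q[0],q[1]); return w["cx"]+k*q[0],w["cy"]+k*q[1]
E
python3 - <<'E'
from h import *
w=wshot("w1")
E
```

```text
(no output)
```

View pics/w1.png

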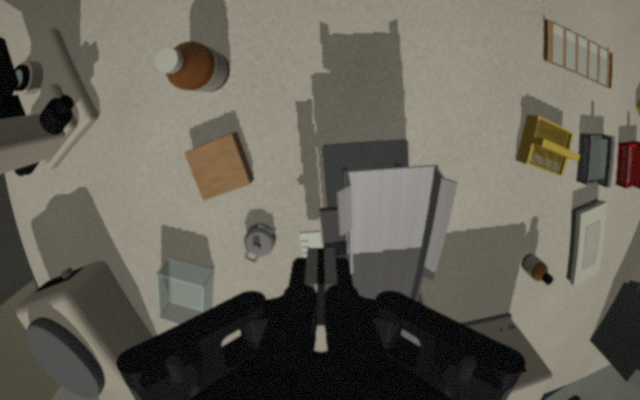

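The wrist view shows the chute mouth at (390,170), with the scale at (311,240) mostly hidden behind the fingers. The rack is at (597,158). I move downhill so the mark comes clear.

carry_out([
  [[-45,15,0,0,0,0,0],[-45,15,0,0,0,0,0],[-45,15,0,0,0,0,0],[-45,15,0,0,0,0,0],[0,0,0,0,0,0,0]],
])

```text
time: 3.7
eef_pos: [654.7, -137.0, 313.9]
tcp_rot: [-0.002, 0.024, 1.0, 0.001]
force: [-0.3, -0.4, -1.1]
opening: -0.3
grip_force: 0.0
```

```bash
python3 - <<'E'
from h import *
w=wshot("w2")
im=cv2.resize(w["img"][90:290,200:440],None,fx=2.9,fy=2.9,interpolation=cv2.INTER_CUBIC); save("w2c.png",im)
print(pose()[:3,3])
E
```

```text
[ 652.56986327 -137.68712365  314.98857012]
```

View pics/w2c.png

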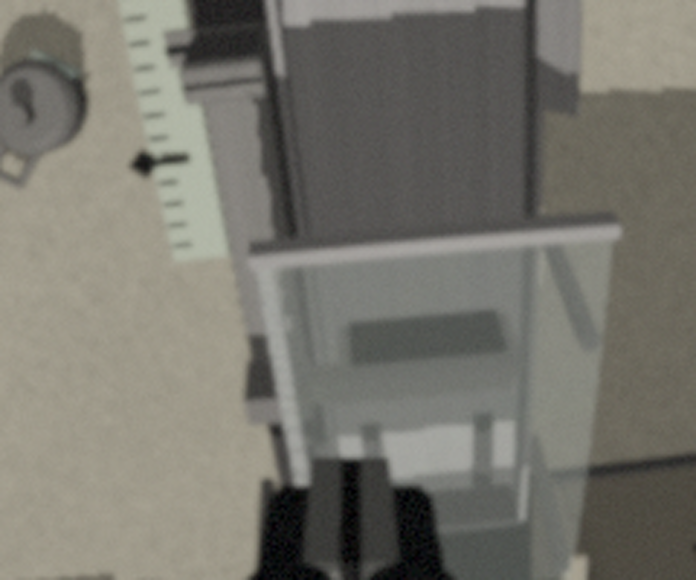

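The crop shows the mark's line at about crop (172,158) with its diamond at (144,162). The index foot is at about (178,45), and the guard's front edge runs from (252,250) to (618,230).

```bash
python3 - <<'E'
from h import *
w=dict(np.load("w2.npz")); C=wcloud(w)
f=lambda x,y:(200+x/2.9,90+y/2.9)
a=wplane(w,*f(254,252),[0,0,179],[0,0,1]); b=wplane(w,*f(618,232),[0,0,179],[0,0,1]); print(a,b,np.linalg.norm(a-b),(a+b)/2)
d=b-a; print("yaw",np.degrees(np.arctan2(-d[0],d[1])))
# floor plane fit
u0,v0=map(int,f(310,30)); u1,v1=map(int,f(500,210))
F=C[v0:v1,u0:u1].reshape(-1,3); F=F[(F[:,2]>60)&(F[:,2]<200)]
A=np.c_[F[:,:2],np.ones(len(F))]; co=np.linalg.lstsq(A,F[:,2],rcond=None)[0]
for _ in range(5):
    e=F[:,2]-A@co; k=abs(e)<6; co=np.linalg.lstsq(A[k],F[k,2],rcond=None)[0]
print("plane",co,"slope",np.degrees(np.arctan(np.hypot(*co[:2]))),"yaw",np.degrees(np.arctan2(-co[1],-co[0])),k.sum(),e[k].std())
for n,p in dict(mark=(165,159),diam=(144,162),scaleB=(190,250),foot=(178,47),blocktop=(222,62),blockface=(222,80),lefttop=(540,40),right=(272,40)).items():
    u,v=f(*p); iv,iu=int(round(v)),int(round(u)); q=C[iv-1:iv+2,iu-1:iu+2].reshape(-1,3); print(n,np.round(np.median(q,0),1),w["range_z"][iv,iu])
# walls' inner edges by ray on the floor plane
n=np.array([-co[0],-co[1],1]); p0=[0,0,co[2]]
for x,y in((288,30),(298,200),(528,30),(527,210)): print((x,y),np.round(wplane(w,*f(x,y),p0,n),1))
E
```

```text
[ 638.73304958 -166.33711722  179.        ] [636.92496367 -47.65124727 179.        ] 118.69964153749076 [ 637.82900662 -106.99418224  179.        ]
yaw 0.8727886369440536
plane [-3.63356090e-01 -1.67433494e-02  3.24642520e+02] slope 19.9884342935106 yaw 2.638307585747788 4075 0.7818989161956619
mark [ 614.4 -207.6  108.2] 345.38733
diam [ 615.  -215.7  109.2] 346.42462
scaleB [ 655.1 -202.9   92.3] 373.35706
foot [ 570.4 -196.3  125.8] 317.2689
blocktop [ 577.3 -174.   163.6] 281.49063
blockface [ 584.  -174.4  163.7] 283.13486
lefttop [574.4 -65.6 141.9] 300.3132
right [ 571.3 -159.1  142.9] 299.6396
(288, 30) [ 567.3 -155.   121.1]
(298, 200) [ 635.9 -156.4   96.2]
(528, 30) [570.1 -64.9 118.6]
(527, 210) [644.8 -61.1  91.4]
```

```bash
cat >> h.py <<'E'
psi=np.radians(1.2); t=np.radians(20); C0=np.array([625,-107.8,100.])
D=np.array([np.cos(t)*np.cos(psi),np.cos(t)*np.sin(psi),-np.sin(t)]); L=np.array([-np.sin(psi),np.cos(psi),0]); N=np.cross(D,L)
B=np.stack([D,L,N]) # rows: s,l,n
def sln(p): return (np.asarray(p)-C0)@B.T
def world(s,l,n): return C0+s*D+l*L+n*N
E
python3 - <<'E'
from h import *
w=dict(np.load("w2.npz")); S=sln(wcloud(w))
ok=w["range_z"]>0
m=ok&(abs(S[...,1]+64)<12)&(S[...,0]<0)&(S[...,0]>-110)&(S[...,2]>-10)&(S[...,2]<60)
q=S[m]; 
for a in range(-100,0,3):
    k=(q[:,0]>=a)&(q[:,0]<a+3); print(a,k.sum(),np.round(np.percentile(q[k,2],[10,50,90]),0) if k.any() else "", end=" | ")
im=w["img"]; f=lambda x,y:(200+x/2.9,90+y/2.9)
k=m&(S[...,2]>40); print("\ntop",np.round(np.percentile(S[k][:,0],[2,10,50,90,98]),1),np.round(np.percentile(S[k][:,1],[2,98]),1))
for n,p in dict(mark=(165,159),scaleB=(190,250),scaleT=(150,20),foot=(178,47)).items():
    u,v=f(*p); print(n,np.round(np.median(S[int(v)-1:int(v)+3,int(u)-1:int(u)+3].reshape(-1,3),0),1))
print("line at n=-3..5 by ray:",[sln(wplane(w,*f(165,159),world(0,0,h),N)).round(1) for h in(-5,0)])
save("w2d.png",cv2.resize(im[85:160,235:300],None,fx=8,fy=8,interpolation=cv2.INTER_CUBIC))
E
```

```text
-100 61 [1. 2. 3.] | -97 60 [1. 2. 3.] | -94 57 [1. 2. 3.] | -91 57 [1. 2. 3.] | -88 62 [1. 2. 3.] | -85 57 [1. 2. 3.] | -82 55 [1. 2. 3.] | -79 62 [1. 2. 3.] | -76 58 [1. 2. 3.] | -73 58 [1. 2. 3.] | -70 360 [ 2. 25. 43.] | -67 98 [24. 45. 46.] | -64 91 [32. 45. 46.] | -61 79 [37. 45. 46.] | -58 67 [44. 45. 46.] | -55 15 [18. 44. 45.] | -52 2 [2. 2. 2.] | -49 8 [ 1.  2. 11.] | -46 54 [ 9. 21. 22.] | -43 60 [19. 21. 22.] | -40 60 [10. 21. 21.] | -37 66 [14. 21. 22.] | -34 57 [13. 21. 21.] | -31 65 [13. 21. 22.] | -28 60 [15. 21. 22.] | -25 57 [19. 21. 22.] | -22 64 [ 4. 21. 22.] | -19 52 [13. 21. 22.] | -16 57 [20. 21. 22.] | -13 58 [20. 21. 22.] | -10 52 [ 7. 21. 22.] | -7 58 [19. 21. 22.] | -4 51 [20. 21. 22.] | -1 16 [11. 21. 22.] | 
top [-68.3 -67.5 -62.2 -56.3 -54.5] [-75.5 -53.2]
mark [-15.2 -99.9   3.3]
scaleB [ 29.7 -96.4   2.4]
scaleT [-73.  -96.6   2.1]
foot [-61.2 -86.7   5. ]
line at n=-3..5 by ray: [array([ -10.8, -101.5,   -5. ]), array([ -13.2, -100.3,   -0. ])]
```

View pics/w2d.png

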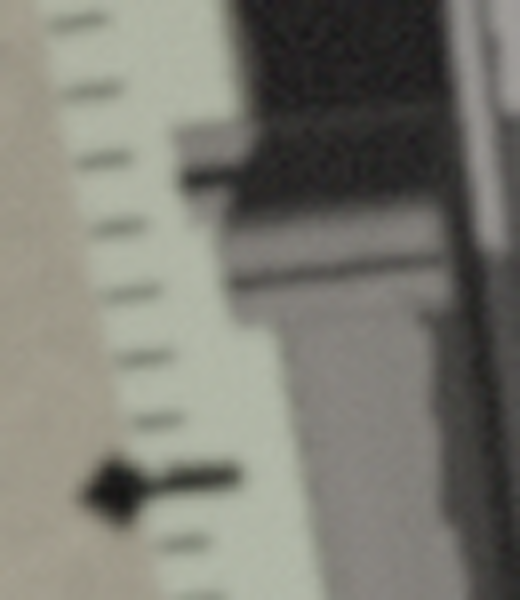

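The zoom shows the index line at crop (205,177) on its foot and the mark's line at crop (200,478).

```bash
python3 - <<'E'
from h import *
w=dict(np.load("w2.npz")); g=lambda x,y:(235+x/8,85+y/8)
for n,x,y,h in(("idx",205,177,5.5),("mark",205,478,3),("tick0",80,22,2.5),("tick0b",65,92,2.5),("tickN",188,543,2.5)):
    print(n,sln(wplane(w,*g(x,y),world(0,0,h),N)).round(1))
Rt=down(181.2)
p=world(-69-11-15,-64,26); p[2]+=19
print("pre",p); rel(p,Rt); rel(p+[0,0,100],Rt)
E
```

```text
idx [-60.8 -87.7   5.5]
mark [-14.3 -95.2   3. ]
tick0 [ -83.8 -101.9    2.5]
tick0b [ -74.2 -105.5    2.5]
tickN [ -3.8 -99.6   2.5]
pre [ 545.97966791 -173.46927933  175.92392176]
shift in tool axes [104.2 -41.  139.4] turn deg [ 0.1 -0.2 -3.9]
shift in tool axes [104.6 -40.8  39.4] turn deg [ 0.1 -0.2 -3.9]
```

carry_out([
  [[40,-14,10,0,0,-2.4,0],[40,-14,15,0,0,-2.4,0],[25,-14,15,0,0,0,0],[0,0,45,0,0,0,0],[0,0,45,0,0,0,0]],
], newtons=60)

```text
time: 4.25
eef_pos: [543.8, -180.5, 189.0]
tcp_rot: [0.002, -0.017, 1.0, -0.001]
force: [0.8, -1.0, -0.7]
opening: -0.1
grip_force: 0.0
```

carry_out([
  [[0,0,8,0,0,0,0],[0,0,0,0,0,0,0]],
])

```text
time: 4.45
eef_pos: [544.2, -179.6, 180.4]
tcp_rot: [-0.001, -0.018, 1.0, 0.0]
force: [-0.2, 0.3, -0.2]
opening: 0.4
grip_force: 0.0
```

```bash
sed -i 's/radians(1.2)/radians(2.0)/' h.py; python3 - <<'E'
from h import *
T=pose(); tip=T[:3,3]+19*T[:3,2]; print(T[:3,3],"tip sln",sln(tip)); rel(T[:3,3],down(182)); print(r.read_state()["force"], T[:3,:3].T@D)
E
```

```text
[ 544.24339179 -179.55800358  180.42323573] tip sln [-99.22845696 -68.88121446  29.24906666]
shift in tool axes [0. 0. 0.] turn deg [ 0.  -0.1  0.1]
[-0.15895176  0.34460318 -0.15684475] [-0.94020752 -0.00170486  0.34059789]
```

carry_out([
  [[-4,4,4,0,0,0,0],[-4,0,1.4,0,0,0,0],[-4,0,1.4,0,0,0,0],[-2,0,0.7,0,0,0,0],[0,0,0,0,0,0,0]],
])

```text
time: 4.95
eef_pos: [559.5, -175.1, 172.9]
tcp_rot: [0.0, -0.019, 1.0, -0.0]
force: [-0.1, 0.6, -0.3]
opening: 0.1
grip_force: 0.0
```

carry_out([
  [[-2,0,0.7,0,0,0,0],[-2,0,0.7,0,0,0,0],[0,0,0,0,0,0,0]],
])

```text
time: 5.25
eef_pos: [563.2, -174.9, 171.3]
tcp_rot: [-0.0, -0.019, 1.0, 0.0]
force: [-0.6, 0.7, 0.3]
opening: -0.3
grip_force: 0.0
```

carry_out([
  [[-2,0,0.7,0,0,0,0],[-2,0,0.7,0,0,0,0],[0,0,0,0,0,0,0]],
])

```text
time: 5.55
eef_pos: [567.2, -174.8, 169.8]
tcp_rot: [-0.0, -0.019, 1.0, 0.0]
force: [-0.0, -0.7, -0.3]
opening: 0.0
grip_force: 0.0
```

carry_out([
  [[-2,0,0.7,0,0,0,0],[-2,0,0.7,0,0,0,0],[0,0,0,0,0,0,0]],
])

```text
time: 5.85
eef_pos: [571.3, -174.6, 168.4]
tcp_rot: [-0.0, -0.019, 1.0, 0.0]
force: [0.5, -0.9, 0.2]
opening: -0.1
grip_force: 0.0
```

carry_out([
  [[-2,0,0.7,0,0,0,0],[-2,0,0.7,0,0,0,0],[0,0,0,0,0,0,0]],
])

```text
time: 6.15
eef_pos: [575.2, -174.5, 167.0]
tcp_rot: [-0.0, -0.019, 1.0, 0.0]
force: [-1.1, 1.0, -0.2]
opening: 0.0
grip_force: 0.0
```

carry_out([
  [[-2,0,0.7,0,0,0,0],[-2,0,0.7,0,0,0,0],[0,0,0,0,0,0,0]],
])

```text
time: 6.45
eef_pos: [579.2, -174.3, 165.6]
tcp_rot: [-0.0, -0.019, 1.0, 0.0]
force: [-0.6, -0.7, -0.2]
opening: -0.3
grip_force: 0.0
```

```bash
python3 - <<'E'
from h import *
T=pose(); tip=T[:3,3]+19*T[:3,2]; print("tip sln",sln(tip),r.read_state()["force"])
w=wshot("w3"); s=optics.read_camera("scene"); np.savez("s3",**s)
a=cv2.resize(s["img"][190:330,235:405],None,fx=2.8,fy=2.8,interpolation=cv2.INTER_CUBIC)
b=cv2.resize(w["img"][150:350,220:370],None,fx=2,fy=2,interpolation=cv2.INTER_CUBIC)
im=np.zeros((400,800,3),np.uint8); im[:392,:476]=a; im[:400,480:780]=b; save("m3.png",im)
E
```

```text
tip sln [-61.10686064 -64.85248057  27.35605682] [-0.56150435 -0.66362526 -0.19216535]
```

View pics/m3.png

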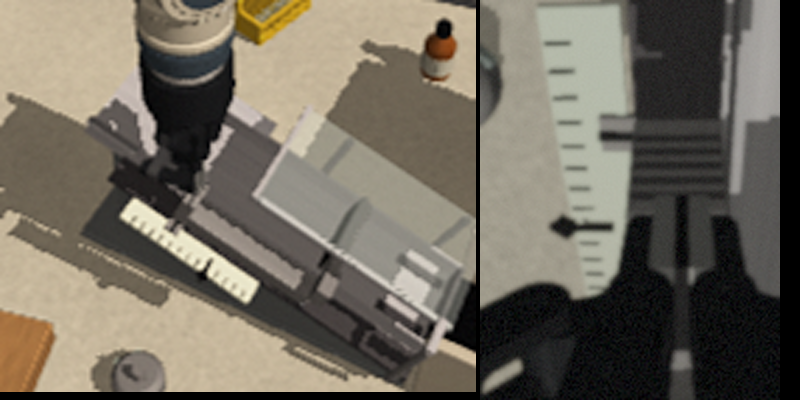

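The left half shows the gripper at the stop. The right half (wrist) shows the mark line at wrist px (278,263), the index line at about (287,217), the ribbed thumb face at (320,220) and the fingertips at (320,248).

```bash
python3 - <<'E'
from h import *
w=dict(np.load("w3.npz")); S=sln(wcloud(w)); T=pose(); tip=T[:3,3]+19*T[:3,2]
print("proj tip",proj(w,tip),"proj block face mid@-69",proj(w,world(-69,-64,28)))
print("idx",sln(wplane(w,287,217,world(0,0,5.5),N)),"mark",sln(wplane(w,277,263.3,world(0,0,3),N)))
for v in range(205,262,4): print(v,S[v,320].round(1),w["range_z"][v,320].round(1),S[v,310].round(1))
E
```

```text
proj tip (np.float64(320.2965356005828), np.float64(244.264225104127)) proj block face mid@-69 (np.float64(321.8497919166888), np.float64(235.48265941349456))
idx [-63.52005572 -86.01025396   5.5       ] mark [-15.96173172 -96.99595322   3.        ]
205 [-69.5 -65.1   0.7] 195.7 [-70.6 -71.4   2.1]
209 [-67.8 -65.1   2.6] 195.3 [-66.8 -71.5   1.3]
213 [-68.7 -65.1   7.6] 190.8 [-68.4 -71.3   7.3]
217 [-68.5 -65.1  11.2] 188.1 [-68.5 -71.2  11.3]
221 [-68.7 -65.1  15.1] 184.9 [-69.9 -71.   16.6]
225 [-69.4 -65.1  19.5] 181.0 [-69.6 -70.9  19.9]
229 [-68.5 -65.1  22. ] 179.5 [-68.4 -70.9  22. ]
233 [-69.1 -65.1  26. ] 176.0 [-69.8 -70.7  26.9]
237 [-68.3 -65.   28.5] 174.6 [-68.7 -70.7  29. ]
241 [-69.9 -65.   33.3] 169.7 [-70.1 -70.5  33.6]
245 [-69.3 -65.   35.8] 168.2 [-69.7 -70.5  36.3]
249 [-80.  -65.   49.2] 151.0 [-80.5 -69.9  49.7]
253 [-82.6 -65.   54.3] 145.4 [-80.2 -69.9  52.2]
257 [-83.2 -65.   57.5] 142.5 [-82.9 -69.7  57.2]
261 [-84.5 -65.   61.1] 138.8 [-84.3 -69.6  61. ]
```

```bash
python3 - <<'E'
from h import *
w=dict(np.load("w3.npz")); print("tips_ahead",r.tips_ahead, r.read_state()["opening"])
P=wcloud(w); T=w["W"]@np.linalg.inv(w["mount"]); Q=(P-T[:3,3])@T[:3,:3]
for v in (245,247,248,249,251,255,260,265,270,280): print(v,Q[v,312].round(1),Q[v,320].round(1),Q[v,328].round(1))
E
```

```text
tips_ahead 19.0 0.2111582925008572
245 [ 5.  -4.5  7.7] [ 4.8 -0.2  8.3] [4.8 4.2 8.1]
247 [ 4.6 -4.5  6. ] [ 4.3 -0.2  6.8] [4.5 4.2 6.4]
248 [ 9.9 -4.1 -6.2] [10.5 -0.1 -7.2] [10.1  3.8 -6.6]
249 [10.6 -4.1 -8.7] [10.3 -0.1 -8. ] [10.3  3.8 -7.9]
251 [ 10.5  -4.  -10.7] [ 10.9  -0.1 -11.3] [ 10.4   3.7 -10.5]
255 [ 11.   -3.9 -15.8] [ 10.4  -0.1 -14.7] [ 10.3   3.6 -14.5]
260 [ 10.5  -3.8 -20. ] [ 10.5  -0.1 -19.9] [ 10.5   3.5 -19.8]
265 [ 10.5  -3.7 -24.6] [ 10.8  -0.1 -25.1] [ 11.1   3.4 -25.6]
270 [ 10.7  -3.6 -29.4] [ 10.5  -0.1 -29. ] [ 10.8   3.3 -29.6]
280 [ 10.   -3.4 -36.4] [ 10.3  -0.1 -37. ] [ 10.1   3.1 -36.6]
```

```bash
python3 - <<'E'
from h import *
s=dict(np.load("s3.npz")); T=pose()
def pr(p):
    q=np.linalg.inv(s["T"])@np.r_[p,1]; return np.array([s["cx"]+s["fx"]*q[0]/q[2],s["cy"]+s["fy"]*q[1]/q[2]])
for z in(-30,-6,0,19):
    a=pr(T[:3,3]+z*T[:3,2]); print(z,a.round(1),"crop8",((a-[285,225])*10).round())
for n,p in dict(face28=world(-69,-64,28),top=world(-69,-64,45),foot=world(-61,-87,5)).items(): print(n,((pr(p)-[285,225])*10).round())
save("s3z.png",cv2.resize(s["img"][225:285,285:345],None,fx=10,fy=10,interpolation=cv2.INTER_CUBIC))
E
```

```text
-30 [302.3 249.2] crop8 [173. 242.]
-6 [302.5 254.9] crop8 [175. 299.]
0 [302.6 256.4] crop8 [176. 314.]
19 [302.8 260.7] crop8 [178. 357.]
face28 [156. 337.]
top [174. 309.]
foot [112. 457.]
```

View pics/s3z.png

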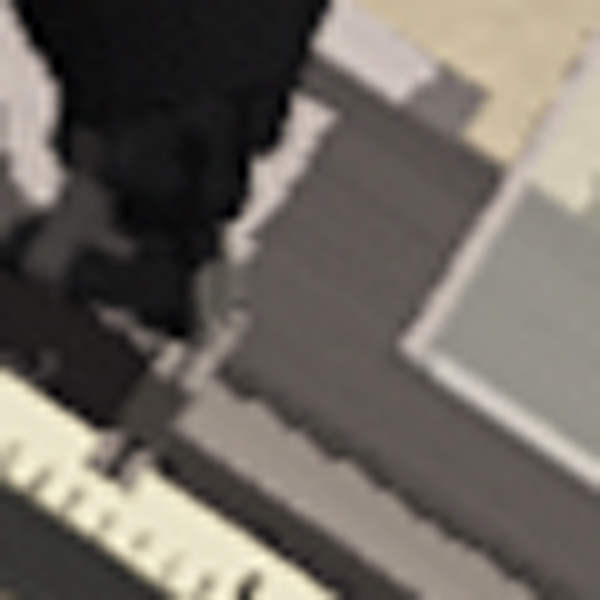

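The scene zoom shows the fingertips ending near crop (185,330), just above the thumb block's top at (150,330). The shut fingertips reach about 20 mm less far than I assumed. I back off uphill and come in lower.

carry_out([
  [[10,0,-4,0,0,0,0],[20,0,0,0,0,0,0],[3,0,6,0,0,0,0],[0,0,6,0,0,0,0],[0,0,0,0,0,0,0]],
])

```text
time: 7.05
eef_pos: [545.9, -175.5, 157.0]
tcp_rot: [-0.0, -0.019, 1.0, 0.0]
force: [0.5, -0.4, -0.6]
opening: 0.1
grip_force: 0.0
```

```bash
python3 - <<'E'
from h import *
w=wshot("w4"); T=pose(); P=wcloud(w); Q=(P-T[:3,3])@T[:3,:3]; S=sln(P)
print("tcp",T[:3,3],sln(T[:3,3]),"tip19",sln(T[:3,3]+19*T[:3,2]),r.read_state()["force"])
for v in range(225,262,3): print(v,Q[v,320].round(1),S[v,320].round(1))
E
```

```text
tcp [ 546.13705842 -175.55574495  157.26261635] [-95.86878464 -64.96219301  26.04421951] tip19 [-89.38159732 -64.95382868   8.18599085] [0.57198999 0.07530321 0.70907952]
225 [11.2 -0.1 22.8] [-98.6 -65.1   0.8]
228 [ 9.2 -0.1 22.8] [-96.8 -65.1   1.4]
231 [ 6.8 -0.1 24.2] [-93.9 -65.1   1. ]
234 [ 5.3 -0.1 23.2] [-92.9 -65.1   2.4]
237 [ 2.4 -0.1 25.3] [-89.5 -65.1   1.5]
240 [-0.  -0.1 26.3] [-86.9 -65.1   1.4]
243 [-2.4 -0.1 27. ] [-84.4 -65.1   1.5]
246 [-4.9 -0.1 28. ] [-81.7 -65.1   1.4]
249 [10.9 -0.1 -8.4] [-109.   -65.1   30.2]
252 [  77.8    0.  -144.7] [-218.4  -65.3  135.5]
255 [ 10.8  -0.1 -14.6] [-111.   -65.1   36.1]
258 [ 11.1  -0.1 -18.2] [-112.5  -65.1   39.4]
261 [ 10.5  -0.1 -20. ] [-112.5  -65.1   41.2]
```

carry_out([
  [[-4,0,4,0,0,0,0],[-4,0,2,0,0,0,0],[-4,0,2,0,0,0,0],[0,0,0,0,0,0,0]],
])

```text
time: 7.5
eef_pos: [558.7, -175.0, 149.2]
tcp_rot: [-0.0, -0.02, 1.0, 0.0]
force: [-0.2, -0.7, -0.4]
opening: -0.1
grip_force: 0.0
```

carry_out([
  [[-2,0,0.7,0,0,0,0],[-2,0,0.7,0,0,0,0],[0,0,0,0,0,0,0]],
])

```text
time: 7.8
eef_pos: [562.1, -175.0, 148.4]
tcp_rot: [-0.0, -0.019, 1.0, 0.0]
force: [-0.2, -0.2, 0.2]
opening: -0.2
grip_force: 0.1
```

carry_out([
  [[-2,0,0.7,0,0,0,0],[-2,0,0.7,0,0,0,0],[0,0,0,0,0,0,0]],
])

```text
time: 8.1
eef_pos: [565.3, -174.8, 147.2]
tcp_rot: [-0.001, -0.019, 1.0, -0.0]
force: [-5.8, 0.1, 3.4]
opening: -0.2
grip_force: 3.2
```

carry_out([
  [[-2,0,0.7,0,0,0,0],[-2,0,0.7,0,0,0,0],[0,0,0,0,0,0,0]],
])

```text
time: 8.4
eef_pos: [569.2, -174.7, 145.8]
tcp_rot: [-0.001, -0.019, 1.0, -0.0]
force: [-4.5, 0.2, 4.3]
opening: -0.4
grip_force: 3.3
```

carry_out([
  [[-4,0,1.45,0,0,0,0],[-4,0,1.45,0,0,0,0],[-4,0,1.45,0,0,0,0],[-4,0,1.45,0,0,0,0],[0,0,0,0,0,0,0]],
])

```text
time: 8.9
eef_pos: [585.5, -173.9, 139.9]
tcp_rot: [-0.001, -0.019, 1.0, 0.0]
force: [-4.3, 0.5, 2.7]
opening: -0.4
grip_force: 2.5
```

carry_out([
  [[-4,0,1.45,0,0,0,0],[-4,0,1.45,0,0,0,0],[-3,0,1.1,0,0,0,0],[0,0,0,0,0,0,0]],
])

```text
time: 9.3
eef_pos: [596.4, -173.5, 135.9]
tcp_rot: [-0.001, -0.019, 1.0, 0.0]
force: [-4.7, 0.6, 3.1]
opening: 0.2
grip_force: 2.7
```

```bash
python3 - <<'E'
from h import *
w=wshot("w5"); T=pose(); print("tcp",sln(T[:3,3]),r.read_state()["force"])
i=w["img"][170:290,240:330]; save("w5z.png",cv2.resize(i,None,fx=5,fy=5,interpolation=cv2.INTER_CUBIC))
E
```

```text
tcp [-41.3208928  -64.62322812  23.15484387] [-4.32134066  0.35982672  2.56259212]
```

View pics/w5z.png

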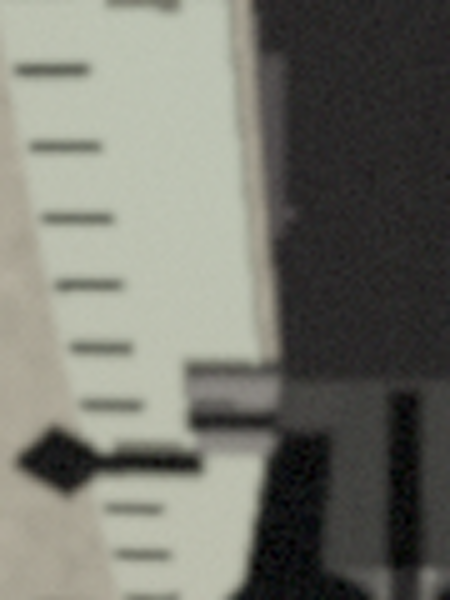

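The zoom shows the index line at crop (235,421) and the mark line at crop (155,463), so the index is still a few mm uphill of the mark.

```bash
cat >> h.py <<'E'
def dark(w,u0,u1,v0,v1):  # sub-pixel row of the dark line in columns u0..u1
    g=w["img"][v0:v1,u0:u1].astype(float).mean(-1).mean(1); k=np.clip(g.max()*0.6+g.min()*0.4-g,0,None); return (k*np.arange(v0,v1)).sum()/k.sum()
E
python3 - <<'E'
from h import *
w=dict(np.load("w5.npz")); S=sln(wcloud(w))
print("scale n",np.median(S[240:250,262:275,2]),"foot n",np.median(S[246:251,280:292,2]),S[257:260,282:290,2].mean(), "mark n", np.median(S[262:264,264:278,2]))
i=dark(w,281,292,249,260); m=dark(w,264,278,257,268); t1=dark(w,258,266,247,255); t2=dark(w,263,270,268,275); t3=dark(w,265,272,277,284);print(i,m,t1,t2,t3)
nm=lambda u,v,h: sln(wplane(w,u,v,world(0,0,h),N)).round(2)
for h in (2,3,4): print(h,"ticks",nm(262,t1,h),nm(266.5,t2,h),nm(268.5,t3,h),"mark",nm(271,m,h))
for h in (4,5,6): print(h,"idx",nm(286.5,i,h))
print("cam n",sln(w["W"][:3,3]))
E
```

```text
scale n 1.7435003030860232 foot n 3.686542531201958 3.510910054263571 mark n 3.427639673447219
253.6750620787513 261.8003853202387 250.674576950035 271.32619486597645 280.5026680896478
2 ticks [ -25.4 -100.7    2. ] [  -5.42 -100.24    2.  ] [   4.5  -100.05    2.  ] mark [-15.16 -96.13   2.  ]
3 ticks [ -26.46 -100.43    3.  ] [ -6.63 -99.97   3.  ] [  3.22 -99.79   3.  ] mark [-16.3  -95.89   3.  ]
4 ticks [ -27.51 -100.16    4.  ] [ -7.83 -99.7    4.  ] [  1.94 -99.52   4.  ] mark [-17.43 -95.65   4.  ]
4 idx [-25.25 -85.21   4.  ]
5 idx [-26.32 -85.06   5.  ]
6 idx [-27.39 -84.9    6.  ]
cam n [-163.58919626  -64.98632273  133.07862623]
```

carry_out([
  [[-2,0,0.75,0,0,0,0],[-2,0,0.75,0,0,0,0],[-2,0,0.7,0,0,0,0],[0,0,0,0,0,0,0]],
])

```text
time: 9.75
eef_pos: [602.3, -173.2, 133.7]
tcp_rot: [-0.001, -0.019, 1.0, 0.0]
force: [-5.6, 0.9, 4.4]
opening: 0.1
grip_force: 3.3
```

```bash
cat > gap.py <<'E'
from h import *
w=wshot(); S=sln(wcloud(w)); nm=lambda u,v,h: sln(wplane(w,u,v,world(0,0,h),N))
a=[proj(w,world(x,l,h)) for x,l,h in((-15.1,-97,2),)][0]
import sys
sI=float(sys.argv[1]); b=proj(w,world(sI,-85.5,3.6)); print("expect mark",np.round(a,1),"idx",np.round(b,1))
m=dark(w,int(a[0])-6,int(a[0])+7,int(a[1])-5,int(a[1])+7); i=dark(w,int(b[0])-5,int(b[0])+6,int(b[1])-5,int(b[1])+7)
M=nm(a[0],m,2.0); I=nm(b[0],i,3.6); print("mark",M.round(2),"idx",I.round(2),"gap",(M-I)[0].round(2),"cam s",sln(w["W"][:3,3]).round(0),"tcp",sln(pose()[:3,3]).round(2),r.read_state()["force"].round(1))
v0=int(min(a[1],b[1]))-8
for v in range(v0,v0+24): print(v,w["img"][v,int(a[0])-4:int(a[0])+5].mean().round(),w["img"][v,int(b[0])-4:int(b[0])+5].mean().round(),end=" | ")
E
python3 gap.py -18.6
```

```text
expect mark [268.4 255.3] idx [286.  253.6]
mark [-15.17 -96.99   2.  ] idx [-18.57 -85.5    3.6 ] gap 3.4 cam s [-157.  -65.  133.] tcp [-35.02 -64.55  23.14] [-5.8  0.4  3.1]
245 176.0 110.0 | 246 184.0 127.0 | 247 186.0 133.0 | 248 186.0 135.0 | 249 184.0 133.0 | 250 175.0 128.0 | 251 152.0 110.0 | 252 122.0 78.0 | 253 85.0 45.0 | 254 48.0 37.0 | 255 27.0 64.0 | 256 32.0 97.0 | 257 64.0 122.0 | 258 120.0 133.0 | 259 164.0 140.0 | 260 181.0 154.0 | 261 185.0 170.0 | 262 183.0 181.0 | 263 173.0 186.0 | 264 150.0 186.0 | 265 125.0 185.0 | 266 140.0 185.0 | 267 168.0 185.0 | 268 182.0 186.0 |
```

carry_out([
  [[12,0,-4,0,0,0,0],[0,0,-50,0,0,0,0],[0,0,-50,0,0,0,0],[-45,10,-22,0,0,0,0],[-45,14,0,0,0,0,0]],
])

```text
time: 10.3
eef_pos: [680.1, -147.7, 265.6]
tcp_rot: [0.004, -0.018, 1.0, -0.002]
force: [1.7, 0.2, 0.8]
opening: 0.1
grip_force: 0.0
```

carry_out([
  [[-20,0,0,0,0,0,0],[0,0,0,0,0,0,0],[0,0,0,0,0,0,0]],
])

```text
time: 10.6
eef_pos: [698.9, -145.9, 258.6]
tcp_rot: [-0.0, -0.02, 1.0, 0.0]
force: [-0.1, -0.8, 0.5]
opening: 0.1
grip_force: 0.0
```

```bash
python3 gap.py -18.6; python3 - <<'E'
from h import *
w=wshot("w6"); S=sln(wcloud(w)); a=proj(w,world(-15.1,-97,2)); b=proj(w,world(-18.6,-85.5,3.6))
print(a,b); save("w6z.png",cv2.resize(w["img"][int(a[1])-25:int(a[1])+25,int(a[0])-20:int(a[0])+30],None,fx=10,fy=10,interpolation=cv2.INTER_CUBIC))
print(pose()[:3,3]); g=w["img"][:,:,:].mean(-1)
for v in range(int(a[1])-12,int(a[1])+12): print(v,g[v,int(a[0])-10:int(a[0])+14].astype(int))
E
```

```text
expect mark [261.4  99.9] idx [272.8  96.6]
mark [-15.83 -96.95   2.  ] idx [-18.81 -85.49   3.6 ] gap 2.98 cam s [-109.  -41.  284.] tcp [ 13.29 -40.79 174.23] [-0.5 -0.6 -0.5]
88 172.0 146.0 | 89 160.0 125.0 | 90 151.0 124.0 | 91 162.0 129.0 | 92 172.0 130.0 | 93 176.0 122.0 | 94 176.0 103.0 | 95 172.0 72.0 | 96 157.0 48.0 | 97 125.0 59.0 | 98 87.0 89.0 | 99 57.0 106.0 | 100 63.0 111.0 | 101 114.0 115.0 | 102 157.0 123.0 | 103 174.0 137.0 | 104 177.0 149.0 | 105 178.0 154.0 | 106 177.0 156.0 | 107 174.0 157.0 | 108 163.0 159.0 | 109 147.0 158.0 | 110 151.0 155.0 | 111 170.0 150.0 | (np.float64(261.66266978117625), np.float64(100.33158235183268)) (np.float64(273.0840438089247), np.float64(97.01234692943298))
[ 698.22825957 -146.15456834  259.5528192 ]
88 [159 167 172 173 171 172 171 169 169 168 170 174 175 176 179 176 175 168
 164 160 160 160 159 159]
89 [158 165 164 159 156 154 153 150 150 152 158 169 175 177 176 174 166 151
 140 131 132 132 131 131]
90 [156 159 151 138 130 129 130 132 131 139 153 168 176 177 177 173 163 141
 123 117 118 120 124 124]
91 [158 158 152 143 138 140 142
[... 1422 characters left out ...]
 174 177 176 178 177 177 178 175 176 176 178 179 177 176
 174 174 172 168 154 131]
106 [104 134 153 169 176 179 178 178 178 178 176 177 178 178 180 177 178 179
 178 177 177 173 158 138]
107 [133 145 159 167 175 175 175 175 174 174 173 174 176 175 177 178 177 176
 177 178 178 174 165 142]
108 [145 152 158 167 168 166 165 163 163 162 160 164 167 174 178 179 180 178
 178 178 176 176 167 145]
109 [149 152 156 157 156 147 141 141 140 140 141 147 157 172 179 178 178 177
 177 178 178 176 166 142]
110 [153 155 156 154 147 138 135 137 139 137 142 150 161 172 176 177 178 180
 177 178 178 176 166 142]
111 [153 154 156 160 162 162 164 163 163 166 165 166 172 176 179 178 179 178
 179 179 179 174 165 137]
```

carry_out([
  [[45,-8,0,0,0,0,0],[45,-16,0,0,0,0,0],[20,0,50,0,0,0,0],[0,0,45,0,0,0,0],[0,0,0,0,0,0,0]],
])

```text
time: 11.2
eef_pos: [587.2, -173.3, 163.6]
tcp_rot: [-0.004, -0.019, 1.0, 0.002]
force: [-0.7, 0.7, -0.6]
opening: -0.0
grip_force: 0.0
```

```bash
python3 - <<'E'
from h import *
rel([602.3,-173.2,133.7],down(182)); rel([602.3-10,-173.2,133.7+3.5],down(182)); print(sln(pose()[:3,3]))
E
```

```text
shift in tool axes [-15.3  -0.6  29.8] turn deg [ 0.2 -0.4  0.1]
shift in tool axes [-5.3 -0.2 26.4] turn deg [ 0.2 -0.4  0.1]
[-59.37302779 -64.09484511  46.10799304]
```

carry_out([
  [[0,0,24,0,0,0,0],[-4,0,1.4,0,0,0,0],[-4,0,1.4,0,0,0,0],[-4,0,1.4,0,0,0,0],[0,0,0,0,0,0,0]],
])

```text
time: 11.7
eef_pos: [604.5, -173.7, 140.7]
tcp_rot: [0.001, -0.019, 1.0, -0.0]
force: [-0.0, -0.1, -0.0]
opening: 0.2
grip_force: 0.0
```

```bash
python3 - <<'E'
from h import *
rel([602.3,-173.2,133.7],down(182)); print(sln(pose()[:3,3]),r.read_state()["force"])
E
```

```text
shift in tool axes [2.2 0.6 7. ] turn deg [-0.   0.1  0.2]
[-35.29509412 -65.19362975  30.46701837] [-0.00906992 -0.10963201 -0.00610134]
```

carry_out([
  [[-1,0,0.35,0,0,0,0],[-1,0,0.35,0,0,0,0],[-0.6,0,0.2,0,0,0,0],[0,0,0,0,0,0,0],[0,0,0,0,0,0,0]],
])

```text
time: 12.2
eef_pos: [605.8, -173.6, 139.8]
tcp_rot: [0.0, -0.019, 1.0, -0.0]
force: [-4.9, 0.9, 8.0]
opening: 0.0
grip_force: 3.5
```

```bash
python3 gap.py -16
```

```text
expect mark [270.4 246. ] idx [287.9 247.1]
mark [-15.24 -96.99   2.  ] idx [-17.4 -85.4   3.6] gap 2.17 cam s [-156.  -65.  140.] tcp [-33.8  -65.1   30.04] [-5.2  0.4  7.6]
237 184.0 111.0 | 238 185.0 127.0 | 239 185.0 134.0 | 240 184.0 135.0 | 241 174.0 133.0 | 242 153.0 124.0 | 243 116.0 103.0 | 244 75.0 65.0 | 245 41.0 37.0 | 246 27.0 38.0 | 247 46.0 63.0 | 248 91.0 99.0 | 249 141.0 124.0 | 250 173.0 134.0 | 251 183.0 139.0 | 252 185.0 151.0 | 253 184.0 169.0 | 254 179.0 181.0 | 255 159.0 185.0 | 256 134.0 185.0 | 257 148.0 185.0 | 258 174.0 185.0 | 259 183.0 185.0 | 260 184.0 184.0 |
```

carry_out([
  [[-0.7,0,0.2,0,0,0,0],[-0.6,0,0.2,0,0,0,0],[0,0,0,0,0,0,0],[0,0,0,0,0,0,0]],
])

```text
time: 12.65
eef_pos: [607.0, -173.5, 139.3]
tcp_rot: [-0.0, -0.019, 1.0, -0.0]
force: [-6.0, -0.2, 7.8]
opening: 0.1
grip_force: 3.7
```

```bash
python3 gap.py -16
```

```text
expect mark [270.2 244.6] idx [287.8 245.7]
mark [-15.26 -96.98   2.  ] idx [-16.18 -85.49   3.6 ] gap 0.91 cam s [-155.  -65.  140.] tcp [-32.52 -65.08  30.02] [-5.  -1.3  7.6]
236 186.0 95.0 | 237 186.0 110.0 | 238 185.0 128.0 | 239 179.0 135.0 | 240 162.0 135.0 | 241 132.0 134.0 | 242 98.0 125.0 | 243 60.0 102.0 | 244 29.0 68.0 | 245 28.0 37.0 | 246 59.0 38.0 | 247 108.0 62.0 | 248 152.0 99.0 | 249 177.0 124.0 | 250 185.0 134.0 | 251 186.0 140.0 | 252 184.0 153.0 | 253 178.0 169.0 | 254 158.0 181.0 | 255 142.0 184.0 | 256 159.0 186.0 | 257 178.0 186.0 | 258 184.0 185.0 | 259 185.0 185.0 |
```

carry_out([
  [[12,0,-5,0,0,0,0],[0,0,-50,0,0,0,0],[0,0,-45,0,0,0,0],[-45,12,-20,0,0,0,0],[-45,15,0,0,0,0,0]],
])

```text
time: 13.2
eef_pos: [684.6, -144.4, 264.1]
tcp_rot: [0.004, -0.018, 1.0, -0.001]
force: [0.8, -0.7, 0.4]
opening: 0.1
grip_force: 0.0
```

carry_out([
  [[-15,0,0,0,0,0,0],[0,0,0,0,0,0,0],[0,0,0,0,0,0,0],[0,0,0,0,0,0,0]],
])

```text
time: 13.6
eef_pos: [697.6, -143.4, 258.5]
tcp_rot: [-0.0, -0.019, 1.0, -0.0]
force: [-0.1, 0.2, 0.8]
opening: -0.3
grip_force: 0.0
```

```bash
python3 gap.py -16.1; python3 - <<'E'
from h import *
w=wshot(); a=proj(w,world(-15.1,-97,2)); u,v=map(int,a)
for c in range(u-8,u+18,2): 
    g=w["img"][v-8:v+8,c:c+2].astype(float).mean((1,2)); k=np.clip(g.max()*.6+g.min()*.4-g,0,None); print(c,(k*np.arange(v-8,v+8)).sum()/k.sum(),g.min())
T=pose(); print(T[:3,3])
# rack: recompute handle from the untouched top shot
c=dict(np.load("top.npz")); P=cloud(c); sl=(slice(188,230),slice(218,256)); M=P[sl]; i=c["img"][sl].astype(int); p=M[(c["range_z"][sl]>0)&(M[...,2]>48)&(M[...,2]<90)&((i.max(-1)-i.min(-1))<40)]
print(np.percentile(p[:,0],[1,99]),np.percentile(p[:,1],[1,99]),np.median(p[:,2]))
E
```

```text
expect mark [258.8 101.2] idx [270.3 100.3]
mark [-15.74 -96.95   2.  ] idx [-16.66 -85.46   3.6 ] gap 0.92 cam s [-110.  -38.  283.] tcp [ 12.77 -38.16 173.54] [-0.3  0.4  0.4]
92 160.0 135.0 | 93 172.0 124.0 | 94 177.0 128.0 | 95 177.0 129.0 | 96 174.0 123.0 | 97 162.0 107.0 | 98 132.0 80.0 | 99 96.0 53.0 | 100 63.0 47.0 | 101 55.0 69.0 | 102 101.0 96.0 | 103 149.0 110.0 | 104 171.0 110.0 | 105 177.0 110.0 | 106 178.0 120.0 | 107 177.0 134.0 | 108 175.0 144.0 | 109 166.0 151.0 | 110 146.0 153.0 | 111 144.0 154.0 | 112 164.0 154.0 | 113 176.0 153.0 | 114 178.0 148.0 | 115 178.0 140.0 | 250 101.04936974789916 39.333333333333336
252 100.89489194499018 61.5
254 100.6379915082149 58.333333333333336
256 100.43606240952228 57.666666666666664
258 100.35135135135134 55.166666666666664
260 100.26472898664571 53.5
262 100.19010212097407 47.333333333333336
264 100.02439024390245 47.5
266 99.95314336075204 50.5
268 99.5958041958042 48.0
270 99.44621141253506 48.666666666666664
272 100.96839546191248 47.333333333333336
274 101.92243023054257 41.666666666666664
[ 697.74829451 -143.48788795  258.79033845]
[412.383362   504.71464285] [349.10469279 364.19764826] 60.8488780671878
```

carry_out([
  [[20,45,0,0,0,0,35],[20,45,0,0,0,0,35],[20,45,0,0,0,0,35],[20,45,0,0,0,0,35],[20,45,0,0,0,0,35]],
])

```text
time: 14.2
eef_pos: [588.2, 78.9, 258.6]
tcp_rot: [0.001, -0.019, 1.0, 0.0]
force: [1.5, 0.2, 0.3]
opening: 35.3
grip_force: 0.0
```

carry_out([
  [[20,45,0,0,0,0,35],[20,45,0,0,0,0,35],[20,45,10,0,0,0,35],[20,45,10,0,0,0,35],[20,45,10,0,0,0,35]],
])

```text
time: 14.7
eef_pos: [480.2, 299.1, 228.6]
tcp_rot: [0.001, -0.019, 1.0, 0.0]
force: [0.8, 0.3, -0.1]
opening: 34.8
grip_force: 0.0
```

carry_out([
  [[21,45,10,0,0,-1,35],[0,0,30,0,0,0,35],[0,0,30,0,0,0,35],[0,0,0,0,0,0,35],[0,0,0,0,0,0,35]],
])

```text
time: 15.2
eef_pos: [459.2, 341.3, 159.2]
tcp_rot: [0.0, -0.028, 1.0, 0.0]
force: [0.2, 0.1, 1.2]
opening: 34.8
grip_force: 0.0
```

```bash
python3 - <<'E'
from h import *
w=wshot("w7"); T=pose(); P=wcloud(w); Q=(P-T[:3,3])@T[:3,:3]; print(T[:3,3],r.read_state()["opening"])
ok=(w["range_z"]>0)
# rack points in world
m=ok&(abs(P[...,0]-459)<70)&(abs(P[...,1]-357)<60)&(P[...,2]>54)&(P[...,2]<68); p=P[m]
print(len(p),p.min(0),p.max(0),cv2.minAreaRect(p[:,:2].astype(np.float32)))
m=ok&(abs(P[...,0]-459)<70)&(abs(P[...,1]-357)<60)&(P[...,2]>20)&(P[...,2]<68); p=P[m]
print("rack",cv2.minAreaRect(p[:,:2].astype(np.float32)), np.percentile(p,[1,99],axis=0).round(0))
# finger points near the tool
f=ok&(abs(Q[...,0])<14)&(Q[...,2]<25)&(Q[...,2]>-60); q=Q[f]
for z in range(-56,24,4):
    k=(q[:,2]>=z)&(q[:,2]<z+4)
    if k.sum(): print(z,k.sum(),q[k,0].max().round(1),np.round([q[k,1].min(),q[k,1].max()],1),end=" | ")
E
```

```text
[459.8546904  341.5212728  159.91661834] 34.74321318267918
1649 [412.59153614 348.77423936  54.1399092 ] [507.99629329 365.83060783  65.04899428] ((460.354736328125, 357.5477294921875), (95.08097076416016, 12.46857738494873), 3.2735531330108643)
rack ((460.319091796875, 357.5839538574219), (96.4989242553711, 84.580810546875), 3.179525375366211) [[412. 316.  21.]
 [507. 399.  64.]]
-56 1243 14.0 [-51.2  50.9] | -52 860 14.0 [-48.9  48.7] | -48 484 14.0 [-45.5  43.8] | -44 480 12.9 [-34.  36.] | -40 459 11.8 [-24.1  24.1] | -36 359 11.9 [-31.3  31. ] | -32 375 12.0 [-31.3  31. ] | -28 331 12.0 [-31.4  30.8] | -24 332 11.8 [-31.2  30.9] | -20 282 11.8 [-30.8  30.9] | -16 299 11.8 [-31.2  30.9] | -12 193 11.6 [-29.7  29.6] | -8 93 11.1 [-23.7  24. ] | -4 14 7.9 [-17.8  17.7] |
```

carry_out([
  [[-1.4,16,0,0,0,0,35],[0,0,40,0,0,0,35],[0,0,45,0,0,0,35],[0,0,0,0,0,0,35],[0,0,0,0,0,0,35]],
])

```text
time: 15.75
eef_pos: [460.4, 358.3, 74.5]
tcp_rot: [0.0, -0.028, 1.0, 0.0]
force: [0.5, -1.5, 0.6]
opening: 34.9
grip_force: 0.0
```

carry_out([
  [[0,0,10,0,0,0,35],[0,0,8,0,0,0,35],[0,0,0,0,0,0,35]],
])

```text
time: 16.05
eef_pos: [459.8, 357.8, 55.1]
tcp_rot: [-0.0, -0.028, 1.0, 0.0]
force: [0.2, 1.3, 0.1]
opening: 34.8
grip_force: 0.0
```

```bash
python3 - <<'E'
from h import *
w=wshot("w8"); T=pose(); P=wcloud(w); Q=(P-T[:3,3])@T[:3,:3]; print(T[:3,3],r.read_state()["force"])
ok=w["range_z"]>0
m=ok&(abs(P[...,0]-430)<25)&(abs(P[...,1]-357)<14)&(P[...,2]>54)&(P[...,2]<68); print("handle in tool y",np.percentile(Q[m][:,1],[2,50,98]))
f=ok&(abs(Q[...,0])<13)&(abs(Q[...,1])>15)&(abs(Q[...,1])<33)&(Q[...,2]>-40)&(Q[...,2]<20); q=Q[f]
for z in range(-40,20,4):
    k=(q[:,2]>=z)&(q[:,2]<z+4)
    if k.sum(): print(z,k.sum(),q[k,0].max().round(1),P[f][k,2].mean().round(0),np.round([q[k,1].min(),q[k,1].max()],1),end=" | ")
E
```

```text
[459.87171437 357.87472885  55.42324713] [ 0.75024488  0.22808266 -0.36248889]
handle in tool y [-6.58809414 -0.65858123  5.09441079]
-40 352 11.3 94.0 [-24.1  24.1] | -36 361 11.6 89.0 [-31.4  31.4] | -32 387 11.4 85.0 [-31.1  30.8] | -28 336 11.3 81.0 [-31.4  31. ] | -24 318 11.4 77.0 [-31.4  31.1] | -20 272 11.1 74.0 [-30.6  31. ] | -16 300 11.3 69.0 [-30.8  31. ] | -12 184 11.2 65.0 [-29.5  29.7] | -8 86 10.3 62.0 [-24.   24.2] | -4 4 6.9 59.0 [-17.6  17.8] |
```

carry_out([
  [[0,0,3,0,0,0,35],[0,0,3,0,0,0,35],[0,0,0,0,0,0,35]],
])

```text
time: 16.4
eef_pos: [459.7, 357.8, 48.9]
tcp_rot: [-0.0, -0.028, 1.0, -0.0]
force: [-0.0, 0.2, 0.4]
opening: 35.0
grip_force: 0.0
```

carry_out([
  [[0,0,3,0,0,0,35],[0,0,2,0,0,0,35],[0,0,0,0,0,0,35]],
])

```text
time: 16.7
eef_pos: [459.7, 357.8, 43.8]
tcp_rot: [-0.0, -0.028, 1.0, -0.0]
force: [0.0, -0.0, 0.5]
opening: 34.9
grip_force: 0.0
```

carry_out([
  [[0,0,2,0,0,0,35],[0,0,2,0,0,0,35],[0,0,0,0,0,0,35]],
])

```text
time: 17.0
eef_pos: [459.7, 357.8, 39.9]
tcp_rot: [-0.0, -0.028, 1.0, -0.0]
force: [0.9, -0.7, -0.3]
opening: 34.8
grip_force: 0.0
```

carry_out([
  [[0,0,0,0,0,0,4],[0,0,0,0,0,0,4],[0,0,0,0,0,0,4],[0,0,0,0,0,0,4],[0,0,0,0,0,0,4]],
], newtons=50)

```text
time: 17.5
eef_pos: [459.9, 357.8, 40.2]
tcp_rot: [0.0, -0.028, 1.0, -0.0]
force: [0.6, -1.8, 0.6]
opening: 10.8
grip_force: 50.9
```

carry_out([
  [[0,0,-3,0,0,0,4],[0,0,-10,0,0,0,4],[0,0,-15,0,0,0,4],[0,0,0,0,0,0,4]],
])

```text
time: 17.9
eef_pos: [460.8, 358.6, 70.3]
tcp_rot: [0.001, -0.028, 1.0, 0.001]
force: [1.2, 0.5, -3.9]
opening: 10.9
grip_force: 50.4
```

```bash
python3 - <<'E'
from h import *
T=pose(); s=r.read_state(); print(T[:3,3],s["force"],s["wrist_torque"],s["opening"])
w=wshot("w9"); P=wcloud(w); Q=(P-T[:3,3])@T[:3,:3]
m=(w["range_z"]>0)&(P[...,2]>40)&(abs(Q[...,0])<70)&(abs(Q[...,1])<50)&(Q[...,2]>-30)&(Q[...,2]<45)
q=Q[m]
for z in range(-30,45,5):
    k=(q[:,2]>=z)&(q[:,2]<z+5); print(z,k.sum(),q[k].min(0).round(0),q[k].max(0).round(0)) if k.sum()>5 else 0
h=Q[m&(Q[...,0]>18)&(abs(Q[...,1])<7)]; k=h[:,2]<np.percentile(h[:,2],60); print(np.polyfit(h[k,0],h[k,2],1))
E
```

```text
[460.76624715 358.57650855  70.34941894] [ 1.16499697  0.53279215 -3.87394458] [ 0.02791591 -0.06632122 -0.02537312] 10.883240121010273
-30 352 [  4. -19. -30.] [ 11.  19. -25.]
-25 4640 [-46. -19. -25.] [ 48.  19. -20.]
-20 335 [  6. -19. -20.] [ 48.  19. -15.]
-15 315 [  5. -19. -15.] [ 48.  19. -10.]
-10 130 [  6. -17. -10.] [48. 17. -5.]
-5 52 [47. -6. -5.] [48.  6. -0.]
0 453 [-47. -42.   0.] [48. 42.  5.]
5 3472 [-48. -42.   5.] [48. 42. 10.]
10 7436 [-34. -42.  10.] [48. 42. 15.]
15 2766 [-35. -42.  15.] [48. 42. 20.]
20 390 [  3. -42.  20.] [48. 42. 25.]
25 176 [ 32. -42.  25.] [48. 41. 30.]
30 6 [ 47. -31.  30.] [47. 35. 30.]
[-1.89006310e-03 -2.25272545e+01]
```

```bash
python3 - <<'E'
from h import *
for f in("w2.npz","w6.npz","w1.npz"):
    w=dict(np.load(f)); S=sln(wcloud(w)); ok=w["range_z"]>0
    for a in range(-170,-20,25):
        m=ok&(S[...,0]>=a)&(S[...,0]<a+25)&(abs(S[...,1])<60)&(abs(S[...,2])<40); q=S[m]
        fl=q[abs(q[:,2]-np.median(q[:,2]))<3]; 
        if len(fl)<200: continue
        med=np.median(fl[:,2]); wl=q[(q[:,2]>med+8)&(q[:,2]<med+18)]; R_=wl[wl[:,1]<0,1]; L_=wl[wl[:,1]>0,1]
        top=q[q[:,2]>med+18]; 
        print(f,a,len(fl),"floor n",med.round(1),"floor l",np.percentile(fl[:,1],[.5,99.5]).round(1),"wall R",np.percentile(R_,[50,95]).round(1) if len(R_)>5 else "-","L",np.percentile(L_,[5,50]).round(1) if len(L_)>5 else "-", "top L/R min",top[top[:,1]>0,1].min().round(1) if (top[:,1]>0).any() else "",top[top[:,1]<0,1].max().round(1) if (top[:,1]<0).any() else "")
E
```

```text
w2.npz -170 2070 floor n -0.6 floor l [-47.8  42. ] wall R [-47.9 -47.5] L [41.4 42. ] top L/R min 41.3 -47.6
w2.npz -145 2169 floor n -0.6 floor l [-57.4  42.4] wall R [-47.8 -47.5] L [41.5 42.2] top L/R min 41.6 -47.3
w2.npz -120 2199 floor n -0.5 floor l [-59.4  42.5] wall R [-47.3 -46.9] L [42.  42.5] top L/R min 41.8 -46.8
w2.npz -95 2072 floor n -0.5 floor l [-59.5  42.8] wall R [-47.6 -46.5] L [42.3 42.8] top L/R min 42.2 -47.5
w2.npz -70 1809 floor n -0.6 floor l [-54.5  43. ] wall R [-51.7 -46.4] L [42.5 43.1] top L/R min 42.3 -46.3
w2.npz -45 1688 floor n -0.6 floor l [-53.2  43.5] wall R [-47.5 -46.3] L [42.7 43.1] top L/R min 42.7 -46.2
w6.npz -120 1959 floor n -0.5 floor l [-59.6  42.6] wall R - L [41.9 42.5] top L/R min 41.6 -47.2
w6.npz -95 2955 floor n -0.5 floor l [-59.8  42.8] wall R [-47.5 -47.4] L [42.1 42.6] top L/R min 42.1 -47.3
w6.npz -70 2838 floor n -0.5 floor l [-59.4  43.1] wall R - L [42.3 43. ] top L/R min 42.3 -47.3
w6.npz -45 2600 floor n -0.5 floor l [-59.7  43.2] wall R [-54.1 -46.7] L [42.6 43.3] top L/R min 42.6 -46.6
w1.npz -170 1582 floor n -0.6 floor l [-45.9  42.7] wall R - L [41.7 42.2] top L/R min 41.4 -47.1
w1.npz -145 1379 floor n -0.6 floor l [-45.1  42.9] wall R - L [42.3 42.7] top L/R min 42.0 -48.3
w1.npz -120 1210 floor n -0.6 floor l [-57.   42.6] wall R [-50.2 -50. ] L [41.7 42.4] top L/R min 41.6 -48.4
w1.npz -95 1176 floor n -0.5 floor l [-59.7  43.3] wall R [-49.9 -49.7] L [42.3 43.1] top L/R min 42.3 -47.4
w1.npz -70 941 floor n -0.6 floor l [-55.7  43.2] wall R - L [42.4 43.1] top L/R min 42.4 -47.4
w1.npz -45 787 floor n -0.7 floor l [-44.   43.9] wall R - L [42.5 43.4] top L/R min 42.6 -47.4
  return _methods._mean(a, axis=axis, dtype=dtype,
  ret = ret.dtype.type(ret / rcount)
```

```bash
sed -i 's/radians(2.0)/radians(2.65)/' h.py; cat >> h.py <<'E'
C0=C0-1.3*L-0.55*N
RC=np.stack([-D,L,-N],1)
E
python3 - <<'E'
from h import *
p=world(-80,0,39.5+60); print(p); rel(p,RC); print(world(-80,0,39.5))
E
```

```text
[ 583.77178956 -111.00960781  220.34419629]
shift in tool axes [ -97.1 -475.4 -151.4] turn deg [-0.  20.1  0.6]
[ 563.27252628 -111.9584005   163.96263905]
```

carry_out([
  [[0,0,-30,0,0,0,4],[0,0,-45,0,0,0,4],[0,0,-45,0,0,0,4],[0,-20,-35,0,0,0,4],[-5,-35,0,0,0,0,4]],
])

```text
time: 18.45
eef_pos: [469.0, 304.8, 227.7]
tcp_rot: [0.003, -0.03, 1.0, 0.002]
force: [1.4, -1.0, -4.2]
opening: 10.9
grip_force: 50.4
```

carry_out([
  [[-10,-45,0,0,0,0,4],[-10,-45,0,0,0,0,4],[-10,-45,0,0,0,0,4],[-10,-45,0,0,0,0,4],[-10,-45,0,0,0,0,4]],
])

```text
time: 18.95
eef_pos: [530.4, 79.7, 222.7]
tcp_rot: [-0.0, -0.028, 1.0, 0.0]
force: [2.3, 0.3, -4.0]
opening: 10.7
grip_force: 50.4
```

carry_out([
  [[-10,-45,0,0,0,0,4],[-10,-45,0,0,0,0,4],[-10,-45,0,0,0,0,4],[-10,-40,0,0,0,0,4],[-2,-20,0,0,0,0,4]],
])

```text
time: 19.45
eef_pos: [583.9, -114.3, 221.9]
tcp_rot: [-0.001, -0.027, 1.0, -0.0]
force: [0.5, 0.8, -3.6]
opening: 11.0
grip_force: 50.4
```

carry_out([
  [[0,0,0,0,5,0,4],[0,0,0,0,5,0,4],[0,0,0,0,5,0,4],[0,0,0,0,5,0,4],[0,0,0,0,0,0,4]],
])

```text
time: 19.95
eef_pos: [584.4, -110.8, 219.6]
tcp_rot: [-0.177, -0.028, 0.984, -0.004]
force: [-0.2, -0.1, -4.7]
opening: 10.9
grip_force: 50.4
```

```bash
python3 - <<'E'
from h import *
T=pose(); print(T[:3,3],sln(T[:3,3])); rel(world(-80,0,39.5+20),RC); s=r.read_state(); print(s["force"],s["opening"],s["joint_pos"])
E
```

```text
[ 584.40640376 -110.83835407  219.5797008 ] [-79.13538222   0.14172938  99.00113603]
shift in tool axes [ 0.6 -0.1 39.5] turn deg [-0.1 -0.3  0.6]
[-0.15286369 -0.05459994 -4.73060763] 10.899686295786442 [-0.27284448  0.5904893   0.46763288  1.78590268 -0.111045   -0.31072324]
```

carry_out([
  [[0,0,15,0,0,0.5,4],[0,0,15,0,0,0,4],[0,0,10,0,0,0,4],[0,0,0,0,0,0,4]],
])

```text
time: 20.35
eef_pos: [568.8, -111.5, 184.8]
tcp_rot: [-0.173, -0.023, 0.985, -0.005]
force: [-0.2, 0.0, -3.5]
opening: 10.5
grip_force: 50.4
```

carry_out([
  [[0,0,6,0,0,0,4],[0,0,6,0,0,0,4],[0,0,4,0,0,0,4],[0,0,0,0,0,0,4]],
])

```text
time: 20.75
eef_pos: [563.9, -112.0, 170.2]
tcp_rot: [-0.174, -0.023, 0.984, -0.006]
force: [-0.4, 0.7, -3.9]
opening: 10.8
grip_force: 50.4
```

```bash
python3 - <<'E'
from h import *
T=pose(); print(T[:3,3],sln(T[:3,3])); rel(world(-80,0,39.5),RC); s=r.read_state(); print(s["force"],s["opening"])
E
```

```text
[ 563.92476613 -111.96485765  170.18329908] [-8.15156220e+01 -3.66063870e-02  4.55682468e+01]
shift in tool axes [-1.5  0.1  6.1] turn deg [-0.2 -0.   0. ]
[-0.37136234  0.6937161  -3.88328759] 10.79264236748883
```

carry_out([
  [[0,0,2,0,0,0,4],[0,0,2,0,0,0,4],[0,0,0,0,0,0,4]],
])

```text
time: 21.05
eef_pos: [562.8, -112.1, 166.6]
tcp_rot: [-0.174, -0.023, 0.985, -0.006]
force: [-0.9, -0.2, -4.1]
opening: 11.3
grip_force: 50.4
```

carry_out([
  [[0,0,1,0,0,0,4],[0,0,0.8,0,0,0,4],[0,0,0,0,0,0,4]],
])

```text
time: 21.35
eef_pos: [562.2, -112.1, 165.0]
tcp_rot: [-0.174, -0.023, 0.985, -0.006]
force: [-0.0, 0.4, -3.3]
opening: 10.5
grip_force: 50.4
```

carry_out([
  [[0,0,0.6,0,0,0,4],[0,0,0,0,0,0,4]],
])

```text
time: 21.55
eef_pos: [562.1, -112.2, 164.6]
tcp_rot: [-0.173, -0.023, 0.985, -0.006]
force: [-0.8, -1.1, -4.1]
opening: 10.5
grip_force: 50.5
```

carry_out([
  [[0,0,0.6,0,0,0,4],[0,0,0,0,0,0,4],[0,0,0,0,0,0,4]],
])

```text
time: 21.85
eef_pos: [562.1, -112.4, 164.4]
tcp_rot: [-0.173, -0.023, 0.985, -0.006]
force: [2.7, -2.9, 1.1]
opening: 10.6
grip_force: 51.1
```

carry_out([
  [[0,0,0.6,0,0,0,4],[0,0,0,0,0,0,4],[0,0,0,0,0,0,4]],
])

```text
time: 22.15
eef_pos: [562.1, -112.5, 164.3]
tcp_rot: [-0.173, -0.023, 0.985, -0.006]
force: [3.1, -1.9, 5.2]
opening: 10.7
grip_force: 51.7
```

carry_out([
  [[0,0,0.5,0,0,0,4],[0,0,0,0,0,0,4],[0,0,0,0,0,0,4]],
])

```text
time: 22.45
eef_pos: [562.1, -112.5, 164.2]
tcp_rot: [-0.172, -0.023, 0.985, -0.006]
force: [3.4, -2.2, 8.2]
opening: 10.6
grip_force: 52.1
```

carry_out([
  [[0,0,0,0,0,0,35],[0,0,0,0,0,0,35],[0,0,-1,0,0,0,35],[0,0,-10,0,0,0,35],[0,0,-30,0,0,0,35]],
])

```text
time: 22.95
eef_pos: [574.5, -111.1, 200.7]
tcp_rot: [-0.176, -0.023, 0.984, -0.005]
force: [1.6, -0.3, 0.4]
opening: 35.3
grip_force: 0.0
```

carry_out([
  [[0,0,-45,0,0,0,35],[40,0,0,0,-8.5,0,0],[0,0,0,0,-8.5,0,0],[0,0,0,0,-8.5,0,0],[0,0,0,0,-8.5,0,0]],
])

```text
time: 23.45
eef_pos: [561.3, -112.5, 257.1]
tcp_rot: [0.112, -0.024, 0.993, 0.001]
force: [0.1, -0.6, 0.4]
opening: -0.4
grip_force: 0.0
```

carry_out([
  [[0,0,0,0,-8.5,0,0],[0,0,0,0,-7.5,0,0],[0,0,0,0,0,0,0],[0,0,0,0,0,0,0]],
])

```text
time: 23.85
eef_pos: [560.2, -112.7, 257.0]
tcp_rot: [0.245, -0.023, 0.969, 0.004]
force: [1.0, -1.2, 0.8]
opening: 0.1
grip_force: 0.0
```

```bash
cat >> h.py <<'E'
a50=np.radians(50); ZP=np.sin(a50)*D-np.cos(a50)*N; RP=np.stack([np.cross(L,ZP),L,ZP],1)
E
python3 - <<'E'
from h import *
T=pose(); print(T[:3,3],sln(T[:3,3])); w=wshot("w10"); S=sln(wcloud(w)); ok=w["range_z"]>0
m=ok&(abs(S[...,1])<50)&(S[...,2]>12)&(S[...,2]<33)&(S[...,0]>-140)&(S[...,0]<-100)&(abs(S[...,1])<38); print("tail s",np.percentile(S[m][:,0],[5,25,50]),m.sum(),"l",np.percentile(S[m][:,1],[1,99]))
h=ok&(abs(S[...,1])<9)&(S[...,2]>55)&(S[...,2]<68)&(S[...,0]>-140)&(S[...,0]<-30); print("handle",h.sum(),np.percentile(S[h],[2,98],axis=0) if h.any() else "")
for s in(-160,): rel(world(s,0,20)+5*ZP,RP); rel(world(s,0,60)+5*ZP,RP)
print("dir D in tool",RP.T@D)
E
```

```text
[ 560.2071292  -112.74270949  257.00855652] [-114.73510405   -0.64174242  125.87485323]
tail s [-129.27266022 -128.72497744 -128.22347919] 3996 l [-37.27704105  37.17248687]
handle 1356 [[-129.18475787   -6.2287236    56.07665986]
 [ -38.26304082    5.41391922   62.70715847]]
shift in tool axes [110.4   1.3  41.1] turn deg [-0.1 -1.5  0.1]
shift in tool axes [80.4  1.2 14.6] turn deg [-0.1 -1.5  0.1]
dir D in tool [-6.42787610e-01  2.27459242e-18  7.66044443e-01]
```

carry_out([
  [[40,0.6,0,0,-1.5,0,0],[40,0.6,0,0,0,0,0],[30,0,10,0,0,0,0],[0,0,25,0,0,0,0],[0,0,0,0,0,0,0]],
])

```text
time: 24.4
eef_pos: [483.3, -115.6, 170.1]
tcp_rot: [0.257, -0.023, 0.966, 0.006]
force: [0.8, -0.7, 0.5]
opening: -0.2
grip_force: 0.0
```

```bash
python3 - <<'E'
from h import *
T=pose(); s=r.read_state(); print(T[:3,3],sln(T[:3,3]),"tip",sln(T[:3,3]-5*T[:3,2]),s["force"]); rel(world(-150,0,20)+5*ZP,RP)
w=wshot("w11"); P=wcloud(w); Q=(P-T[:3,3])@T[:3,:3]; S=sln(P); ok=w["range_z"]>0
f=ok&(abs(Q[...,0])<14)&(abs(Q[...,1])<20)&(Q[...,2]>-40)&(Q[...,2]<10); 
for z in range(-24,10,3):
    k=f&(Q[...,2]>=z)&(Q[...,2]<z+3); print(z,k.sum(),Q[k].max(0).round(1) if k.any() else "",end="|")
E
```

```text
[ 483.26989563 -115.59171652  170.13347057] [-1.57365890e+02  6.94700276e-02  1.79079806e+01] tip [-1.61183746e+02  6.89039811e-02  2.11365992e+01] [ 0.7923548  -0.73909307  0.50036081]
shift in tool axes [-6.4 -0.1  9.3] turn deg [ 0.  -0.2  0.1]
-24 186 [ 11.1  13.4 -21. ]|-21 168 [ 11.1  13.7 -18. ]|-18 185 [ 11.2  13.6 -15. ]|-15 151 [ 11.1  13.7 -12. ]|-12 149 [11.1 12.5 -9. ]|-9 61 [10.9 11.2 -6. ]|-6 5 [ 9.8  3.8 -5.3]|-3 0 |0 0 |3 0 |6 0 |9 0 |
```

carry_out([
  [[-6.4,0,7.7,0,0,0,0],[-6.4,0,7.7,0,0,0,0],[-3.2,0,3.8,0,0,0,0],[-3.2,0,3.8,0,0,0,0],[-3.2,0,3.8,0,0,0,0]],
])

```text
time: 24.95
eef_pos: [515.5, -113.4, 159.5]
tcp_rot: [0.259, -0.023, 0.966, 0.005]
force: [-1.3, 0.5, 1.8]
opening: -0.2
grip_force: 1.0
```

carry_out([
  [[-5.1,0,6.1,0,0,0,0],[-5.1,0,6.1,0,0,0,0],[-5.1,0,6.1,0,0,0,0],[-5.1,0,6.1,0,0,0,0],[-5.1,0,6.1,0,0,0,0]],
])

```text
time: 25.45
eef_pos: [552.9, -111.7, 145.3]
tcp_rot: [0.259, -0.023, 0.966, 0.005]
force: [-1.5, -0.0, 3.1]
opening: 0.3
grip_force: 1.1
```

```bash
cat > chk.py <<'E'
from h import *
T=pose(); s=r.read_state(); print("tip",sln(T[:3,3]-5*T[:3,2]).round(1),"F sln",(B@s["force"]).round(1),s["wrist_torque"].round(2),s["time"])
w=wshot(); S=sln(wcloud(w)); tp=sln(T[:3,3])[0]; ok=w["range_z"]>0
m=ok&(S[...,2]>10)&(S[...,2]<33)&(abs(S[...,1])<39)&(S[...,0]>tp-30)&(S[...,0]<tp+40)&(abs(S[...,1])>20); 
print(m.sum(),"tail s left/right",[np.round(np.percentile(S[m&(g*S[...,1]>0)][:,0],[5,50]),1) for g in(1,-1) if (m&(g*S[...,1]>0)).any()])
E
python3 chk.py; python3 -c "
from h import *
rel(world(sln(pose()[:3,3]-5*pose()[:3,2])[0],0,20)+5*ZP,RP)"
```

```text
tip [-87.2   0.7  21.7] F sln [-2.5  0.1  2.4] [-0.05  0.42 -0.07] 25.45
2834 tail s left/right [array([-80.3, -79.2]), array([-80.5, -79.5])]
shift in tool axes [ 1.2 -0.6  1. ] turn deg [-0.1 -0.   0.1]
```

carry_out([
  [[-5.1,-0.6,6.1,0,0,0,0],[-5.1,0,6.1,0,0,0,0],[-5.1,0,6.1,0,0,0,0],[-5.1,0,6.1,0,0,0,0],[-5.1,0,6.1,0,0,0,0]],
])

```text
time: 26.0
eef_pos: [590.1, -110.5, 131.5]
tcp_rot: [0.258, -0.023, 0.966, 0.005]
force: [-0.8, -0.2, -0.1]
opening: 0.1
grip_force: 0.3
```

carry_out([
  [[-5.1,0,6.1,0,0,0,0],[-5.1,0,6.1,0,0,0,0],[-5.1,0,6.1,0,0,0,0],[-3.8,0,4.6,0,0,0,0],[-2.6,0,3.1,0,0,0,0]],
])

```text
time: 26.5
eef_pos: [621.9, -109.1, 120.1]
tcp_rot: [0.259, -0.023, 0.966, 0.005]
force: [-0.7, -0.6, 1.0]
opening: 0.1
grip_force: 0.6
```

```bash
python3 chk.py
```

```text
tip [-13.7   0.2  21.5] F sln [-1.1 -0.6  0.7] [-0.02  0.6  -0.03] 26.5
2823 tail s left/right [array([-6.8, -5.8]), array([-6.8, -5.8])]
```

carry_out([
  [[-2.6,0,3.1,0,0,0,0],[-2.6,0,3.1,0,0,0,0],[-2.6,0,3.1,0,0,0,0],[-1.9,0,2.3,0,0,0,0],[-1.9,0,2.3,0,0,0,0]],
])

```text
time: 27.05
eef_pos: [638.6, -108.4, 114.0]
tcp_rot: [0.259, -0.023, 0.966, 0.005]
force: [-0.8, -0.6, 1.3]
opening: 0.1
grip_force: 0.6
```

carry_out([
  [[-1.3,0,1.5,0,0,0,0],[-1.3,0,1.5,0,0,0,0],[0,0,0,0,0,0,0]],
])

```text
time: 27.35
eef_pos: [642.3, -108.2, 112.7]
tcp_rot: [0.259, -0.023, 0.966, 0.005]
force: [-0.2, -0.2, -0.9]
opening: 0.0
grip_force: 0.0
```

```bash
python3 chk.py
```

```text
tip [ 8.   0.1 21.6] F sln [ 0.1 -0.2 -0.9] [ 0.02  0.43 -0.05] 27.35
2839 tail s left/right [array([15.1, 16.2]), array([15. , 16.1])]
```

carry_out([
  [[-1.3,0,1.5,0,0,0,0],[-1,0,1.1,0,0,0,0],[-0.6,0,0.8,0,0,0,0],[0,0,0,0,0,0,0]],
])

```text
time: 27.8
eef_pos: [646.0, -108.2, 111.3]
tcp_rot: [0.258, -0.023, 0.966, 0.005]
force: [-5.2, -0.5, 3.8]
opening: -0.0
grip_force: 2.9
```

carry_out([
  [[-0.6,0,0.8,0,0,0,0],[0,0,0,0,0,0,0]],
])

```text
time: 28.0
eef_pos: [646.7, -108.1, 111.0]
tcp_rot: [0.258, -0.023, 0.966, 0.005]
force: [-7.5, -0.7, 6.0]
opening: -0.4
grip_force: 4.4
```

carry_out([
  [[-0.6,0,0.8,0,0,0,0],[0,0,0,0,0,0,0]],
])

```text
time: 28.2
eef_pos: [647.6, -108.1, 110.6]
tcp_rot: [0.258, -0.023, 0.966, 0.005]
force: [-8.4, -0.7, 4.8]
opening: -0.3
grip_force: 4.9
```

```bash
python3 chk.py
```

```text
tip [13.7 -0.  21.5] F sln [-9.6 -0.3  1.6] [-0.13  1.25 -0.03] 28.2
2828 tail s left/right [array([20.3, 21.4]), array([20.2, 21.4])]
```

carry_out([
  [[1.3,0,-1.5,0,0,0,0],[0,0,-30,0,0,0,0],[0,0,-45,0,0,0,0],[0,0,-45,0,0,0,0],[0,0,-45,0,7.5,0,0]],
])

```text
time: 28.75
eef_pos: [566.1, -111.0, 245.9]
tcp_rot: [0.208, -0.023, 0.978, 0.004]
force: [1.6, -0.7, -1.1]
opening: 0.3
grip_force: 0.0
```

carry_out([
  [[0,0,0,0,7.5,0,0],[0,0,0,0,7.5,0,0],[0,0,0,0,7.5,0,0],[0,0,0,0,0,0,0],[0,0,0,0,0,0,0]],
])

```text
time: 29.25
eef_pos: [570.5, -111.7, 243.8]
tcp_rot: [0.014, -0.024, 1.0, -0.0]
force: [-0.1, 0.6, -0.2]
opening: 0.2
grip_force: 0.0
```

```bash
python3 -c "
from h import *
print(pose()[:3,3]); rel([698,-143.5,259],down(182))"
```

```text
[ 570.48641724 -111.67521313  243.75821956]
shift in tool axes [-126.2  -37.9  -11.6] turn deg [-0.1  1.6  0.7]
```

carry_out([
  [[-10,0,-12,0,1.6,0.7,0],[-45,-15,0,0,0,0,0],[-45,-15,0,0,0,0,0],[-26,-8,0,0,0,0,0],[0,0,0,0,0,0,0]],
])

```text
time: 29.75
eef_pos: [698.3, -146.4, 255.8]
tcp_rot: [0.001, -0.017, 1.0, -0.001]
force: [-0.6, 0.1, -1.0]
opening: 0.2
grip_force: 0.0
```

carry_out([
  [[0,0,0,0,0,0,0],[0,0,0,0,0,0,0]],
])

```text
time: 29.95
eef_pos: [695.3, -145.1, 258.6]
tcp_rot: [0.001, -0.017, 1.0, -0.001]
force: [-0.1, 0.3, 0.1]
opening: 0.2
grip_force: 0.0
```

```bash
python3 - <<'E'
from h import *
# compare index/mark rows, same columns rule, in w6 (known early) is not needed; new shot
w=wshot("w12"); nm=lambda u,v,h: sln(wplane(w,u,v,world(0,0,h),N)); print(pose()[:3,3])
g=w["img"].mean(-1)
a=proj(w,wplane(dict(np.load("w5.npz")),271,261.8,world(0,0,2.0),N)); print(a)
u,v=map(int,np.round(a))
for c in range(u-10,u+20,2):
    k=g[v-8:v+8,c:c+2].mean(1); q=np.clip(k.max()*.6+k.min()*.4-k,0,None); row=(q*np.arange(v-8,v+8)).sum()/q.sum()
    print(c,row.round(2),int(k.min()),"s@2",nm(c+.5,row,2.0).round(2)[:2],"s@3.6",nm(c+.5,row,3.6).round(2)[:2])
save("w12z.png",cv2.resize(w["img"][v-20:v+20,u-20:u+30],None,fx=12,fy=12,interpolation=cv2.INTER_CUBIC))
E
```

```text
[ 695.35122282 -145.02471367  258.8378048 ]
(np.float64(261.30088964412863), np.float64(103.55726145008155))
251 103.62 32 s@2 [ -16.49 -104.29] s@3.6 [ -17.03 -103.91]
253 103.6 63 s@2 [ -16.38 -102.32] s@3.6 [ -16.93 -101.96]
255 103.47 73 s@2 [ -16.41 -100.35] s@3.6 [ -16.95 -100.  ]
257 102.75 54 s@2 [-17.03 -98.33] s@3.6 [-17.57 -97.98]
259 102.6 50 s@2 [-17.07 -96.37] s@3.6 [-17.61 -96.03]
261 102.52 51 s@2 [-17.03 -94.42] s@3.6 [-17.58 -94.1 ]
263 102.58 53 s@2 [-16.87 -92.49] s@3.6 [-17.42 -92.18]
265 102.78 52 s@2 [-16.57 -90.57] s@3.6 [-17.11 -90.27]
267 103.41 53 s@2 [-15.82 -88.7 ] s@3.6 [-16.37 -88.41]
269 103.81 43 s@2 [-15.32 -86.8 ] s@3.6 [-15.87 -86.52]
271 103.85 44 s@2 [-15.19 -84.88] s@3.6 [-15.74 -84.61]
273 104.1 49 s@2 [-14.84 -82.97] s@3.6 [-15.39 -82.72]
275 106.66 46 s@2 [-12.12 -81.25] s@3.6 [-12.69 -81.  ]
277 106.27 40 s@2 [-12.44 -79.29] s@3.6 [-13.01 -79.06]
279 104.13 36 s@2 [-14.55 -77.22] s@3.6 [-15.11 -77.  ]
```

View pics/w12z.png

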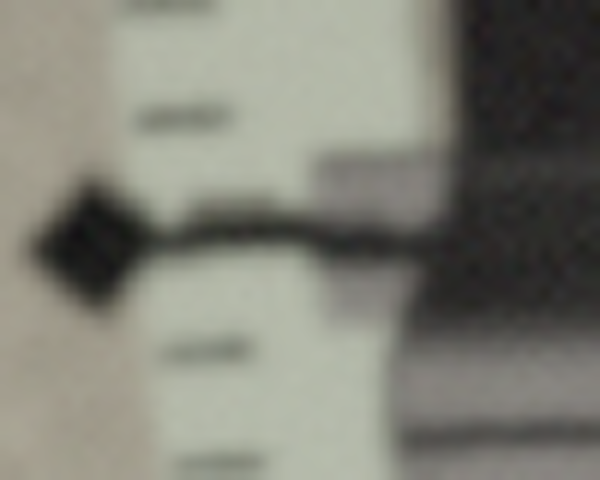

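The final view shows the index line at about crop (370,244) and the mark at about (250,232). They meet to within about 1 mm. The rack's uphill end lies about 41 mm inside the guard, and the arm is clear.

```bash
python3 -c "
from h import *
print(r.read_state()['force'], ticket.sign_off())"
```

```text
the job is handed in; nothing more can be done
[-0.51930262  0.12002981 -0.03155671] None
```

I handed the job in at about 30 s. The rack is seated against the stop under the guard, but the index line measured about 1 mm past the mark in the last view. I had set it about 0.5–0.9 mm short, and the final push, peaking at about 9.6 N, shifted the stop about 2 mm. I left it uncorrected. No other objects were touched as far as I can tell, though I did not take a final picture of the whole bench.

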